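Load and pin the carriers in the workholder

TASK

Set up the workholder for the next run: first take the empty black component tray off the loading end of the plate and lay it flat in its stand. Then load every carrier that is standing by (two or three) into a lane of its own, any lane, sliding its tongue home between the two ears of the yoke, and lock each with a pin from the rack, pushed fully down through both ears and the eye of the tongue. Keep the carriers level all the way, leave a pin that is not needed in the rack, and do not disturb the bottle, the jar and the screwdriver.

Things in the scene. Friction and masses are not known exactly. Their poses are not given: they have to be found in the camera images.
- workholder: fixed steel tooling plate 210 x 290 mm, top 40 mm above the table; origin on the table under its middle, z up, x along the lanes towards the yokes. Three lanes at y = -90, 0, 90 mm, each with guide rails 14 mm high, 55 mm apart inside, from x = 40 to 95 mm, and flared lead-ins from x = 16 mm (72 mm apart at the mouth). The loading end, x = -105 to 15 mm, is a bare flat. Each lane ends in a yoke beyond the plate's far edge
- yoke_1 (a point): yoke of the lane at y = -90 mm, 125 mm ahead of the workholder's origin: pin hole's centre on top of the upper ear, 68 mm above the table; axes as workholder. Two level ears 34 mm long (x), 40 wide, with a vertical 14 mm hole: upper 10 mm thick, 18 mm gap, lower 12 mm thick with its top flush with the plate; an upright web joins them 17 mm beyond the hole and stops the tongue
- yoke_2 (a point): yoke of the lane at y = 0, 125 mm ahead of the workholder's origin: pin hole's centre on top of the upper ear, 68 mm above the table; axes as workholder. Two level ears 34 mm long (x), 40 wide, with a vertical 14 mm hole: upper 10 mm thick, 18 mm gap, lower 12 mm thick with its top flush with the plate; an upright web joins them 17 mm beyond the hole and stops the tongue
- yoke_3 (a point): yoke of the lane at y = +90 mm, 125 mm ahead of the workholder's origin: pin hole's centre on top of the upper ear, 68 mm above the table; axes as workholder. Two level ears 34 mm long (x), 40 wide, with a vertical 14 mm hole: upper 10 mm thick, 18 mm gap, lower 12 mm thick with its top flush with the plate; an upright web joins them 17 mm beyond the hole and stops the tongue
- carrier_a_grip (a point): centre of the carrier's black grip block: 30 mm long, 22 wide (y, grip across it), 40 high, centre 38 mm above the underside. It stands on an aluminium plate 100 x 52 x 18 mm, 25 mm behind the plate's middle; a gold housing, 8 mm high, lies in front of it. x points forward to the tongue, z up; about 360 g. Stands on the table; two or three carriers are present, None if absent
- carrier_a_eye (a point): centre of the 15 mm vertical eye in this carrier's tongue: 9 mm above the carrier's underside, 97 mm ahead of the grip block's centre, 22 mm ahead of the plate's front. The tongue is 10 mm thick (4 to 14 mm above the underside), 32 mm wide, and ends 16 mm beyond the eye. With the carrier home the eye is on the yoke's hole axis (the tongue stops 1 mm farther); axes as the grip block
- carrier_b_grip (a point): centre of the carrier's black grip block: 30 mm long, 22 wide (y, grip across it), 40 high, centre 38 mm above the underside. It stands on an aluminium plate 100 x 52 x 18 mm, 25 mm behind the plate's middle; a gold housing, 8 mm high, lies in front of it. x points forward to the tongue, z up; about 360 g. Stands on the table; two or three carriers are present, None if absent
- carrier_b_eye (a point): centre of the 15 mm vertical eye in this carrier's tongue: 9 mm above the carrier's underside, 97 mm ahead of the grip block's centre, 22 mm ahead of the plate's front. The tongue is 10 mm thick (4 to 14 mm above the underside), 32 mm wide, and ends 16 mm beyond the eye. With the carrier home the eye is on the yoke's hole axis (the tongue stops 1 mm farther); axes as the grip block
- carrier_c_grip (a point): centre of the carrier's black grip block: 30 mm long, 22 wide (y, grip across it), 40 high, centre 38 mm above the underside. It stands on an aluminium plate 100 x 52 x 18 mm, 25 mm behind the plate's middle; a gold housing, 8 mm high, lies in front of it. x points forward to the tongue, z up; about 360 g. Stands on the table; two or three carriers are present, None if absent
- carrier_c_eye (a point): centre of the 15 mm vertical eye in this carrier's tongue: 9 mm above the carrier's underside, 97 mm ahead of the grip block's centre, 22 mm ahead of the plate's front. The tongue is 10 mm thick (4 to 14 mm above the underside), 32 mm wide, and ends 16 mm beyond the eye. With the carrier home the eye is on the yoke's hole axis (the tongue stops 1 mm farther); axes as the grip block
- pin_a_knob (a point): centre of the black round knob (24 mm diameter, 32 high) of a lock pin, 75 g. Collar (26 mm diameter) below it, underside 20 mm below this point; then a steel shank 12 mm in diameter, 52 mm long, its last 12 mm tapering to 5 mm. z up along the pin. Stands in the rack, collar on the rack's top; home in a yoke the collar rests on the upper ear, this point 88 mm above the table
- pin_b_knob (a point): centre of the black round knob (24 mm diameter, 32 high) of a lock pin, 75 g. Collar (26 mm diameter) below it, underside 20 mm below this point; then a steel shank 12 mm in diameter, 52 mm long, its last 12 mm tapering to 5 mm. z up along the pin. Stands in the rack, collar on the rack's top; home in a yoke the collar rests on the upper ear, this point 88 mm above the table
- pin_c_knob (a point): centre of the black round knob (24 mm diameter, 32 high) of a lock pin, 75 g. Collar (26 mm diameter) below it, underside 20 mm below this point; then a steel shank 12 mm in diameter, 52 mm long, its last 12 mm tapering to 5 mm. z up along the pin. Stands in the rack, collar on the rack's top; home in a yoke the collar rests on the upper ear, this point 88 mm above the table
- rack_hole_1 (a point): mouth of a 14 mm hole in the pin rack, an aluminium bench 46 x 150 mm, top 62 mm above the table, at -50 mm along its length; the holes lie in a row along y. The rack stands left or right of the workholder, the tray stand on the other side
- rack_hole_2 (a point): mouth of a 14 mm hole in the pin rack, an aluminium bench 46 x 150 mm, top 62 mm above the table, at 0 mm along its length; the holes lie in a row along y. The rack stands left or right of the workholder, the tray stand on the other side
- rack_hole_3 (a point): mouth of a 14 mm hole in the pin rack, an aluminium bench 46 x 150 mm, top 62 mm above the table, at +50 mm along its length; the holes lie in a row along y. The rack stands left or right of the workholder, the tray stand on the other side
- tray_mid (a point): centre of the empty black component tray, 54 mm wide (x) x 160 mm long (y) x 20 mm high, 160 g; at the start it lies across the loading end of the workholder plate; grip it across its width
- stand_seat (a point): middle of the tray stand at seat level, 24 mm above the table. Blocks under the tray's two ends have lips 8 mm high: 174 mm between the end lips (y), 66 mm between the corner lips (x). Between the blocks (y = -65 to 65 mm) it is open down to 6 mm above the table, room for fingers. The tray lies in it with its length along y, either way round
- solvent_bottle: white plastic bottle, 60 mm diameter, 120 mm high, standing beyond the workholder; origin under its middle; leave alone
- dish_jar: amber jar with black lid, 64 mm diameter, 60 mm high, beyond the workholder; origin under its middle; leave alone
- screwdriver: grey-handled screwdriver, 190 mm long, lying beyond the yokes; leave alone

How it is judged:
By the outcome, as a careful person would: the job done as asked, in the order asked, and still so for the second after the job is handed in, with the robot touching nothing.
Of carrier_a, carrier_b, carrier_c only 2 to 3 are there at a start; the rules pass over those that are not, and their reading is None.
At some moment in a run one of carrier_a, carrier_b, carrier_c, tray may be knocked a few centimetres aside while the robot is not near it.
It also fails if it takes over 210 s, if anything falls off the work surface, if the arm or the gripper's body presses on something with over 40 N, if the wrist force passes 120 N, or if a joint passes its speed limit or range.

ROBOT

A 6-joint arm with a two-finger parallel gripper is mounted at the origin on the work surface. World frame = base frame: x ahead of the robot, y to its left, z up, the work surface at z = 0. Lengths are in m, angles in rad, forces in N, time in s.
With the tool pointing down it reaches from about 0.375 to 0.75 m from the base axis. Payload 9 kg.
Tool frame: the origin (TCP) lies on the centre line of the jaws, within the pads' length; the fingertips stand 11 mm ahead of it and the grasp point (between the pads) lies 8 mm behind it (finger_overhang is the distance from the TCP to the fingertips, in m); x points along the fingers, z is the direction in which the jaws open and shut, and the axes are right-handed (so a half turn about x gives the same grasp; the last joint's range is limited). The gripper opens to 85 mm and grips with 20 to 120 N. Pads are 22 mm wide; open, the fingers measure 114 mm over their backs; the gripper's body (76 mm by 85 mm) begins 54 mm behind the grasp point. The pads swing forward as they close: fully open they stand 13 mm farther back than shut.
Start: joints at [-1.406, 0.104, 0.097, 1.564, 0, 1.353], TCP at [0.224, -0.557, 0.242] pointing down, gripper open.
Joint ranges: [-2.99, 2.99], [-0.84, 1.86], [-1.1, 1.16], [-1.84, 2.11], [-1.51, 1.56], [-3.14, 3.14]. Speed limits (rad/s): [2.22, 2.22, 2.57, 3.14, 3.14, 3.14].

INTERFACE

Orientations are given as a rotation vector (axis times angle).
In Python, from plant import state, grab_frame, camera_info, job_done, finger_overhang gives the robot as it stands.
- The arm moves only by the tool carry_out, never from a script. Its argument "deltas" is a list of rows, each a list of 5 numbers: the finger opening in mm, from 0 to 85.4, then the shift along the tool's x, y, z in mm, then the turn about the tool's x in degrees. In form: [[jaw, tx, ty, tz, yaw], ...]. A call has exactly 5 rows; each row shifts and turns the commanded pose from where the row before left it, along the tool's axes as they then stand; what a row does not reach is not made up. A row lasts 1/12 s, in which the tool goes at most 41.7 mm and 7.16 degrees, less where a joint would pass 70% of its speed; a pose out of reach is approached as far as the arm can. A call with a gripper value outside its range is refused whole. The fingers move at their own pace and stop on an object; the grip force is fixed at half the most. Time passes only in rows, so rows that do not move let the fingers close, or fill a call up. It gives the time, the measured TCP pose, the force and the opening at its end, in the units of the state.
- state(): the state, without advancing time (a new reading comes with each control period).
- grab_frame(name): name is "scene" or "top"; returns the picture (420x560x3 uint8, blue, green, red); there is no depth.
- camera_info(name): a dict with "K" (3x3 intrinsics, pixels), "dist_coeffs" ([k1, k2, p1, p2, k3] as OpenCV has them; the pictures are not rectified), "extrinsics" (4x4, takes a point from camera to world coordinates). Camera axes: x right, y up, looking along -z (the intrinsics and any distortion apply to the point x, -y, -z); pixel columns grow to the right and rows downward; lengths in m; the calibration is good to about 2 mm. A picture is of the moment at which its call begins. camera_info takes no time and is no camera call.
- job_done(): hands the job in, once; it reports no verdict.
The state is a dict: "time_s": time; "q": joint angles; "joint_velocities": joint speeds; "effort": joint torques, N m; "tool_pos": TCP position; "orientation": TCP orientation; "ft_force": force on the tool from outside, world axes, zero at the start; "moment": the same for the moment, N m; "finger_gap": finger opening in m.
Only numpy, scipy, OpenCV 4.12 (cv2) and the standard library are available. Lean on these libraries where they do the work, as an engineer would, in place of code of your own. Each camera call takes 0.05 s, during which the arm holds its last target.

## Working session

There is one attempt and no reset: what is moved stays moved. The work goes in short steps, Python scripts to look and compute and a tool call to move; the robot and the scene stay as the last step left them, time stands still between calls to the robot, and variables do not carry over. Pictures are saved under pics/ and viewed, and the job is handed in when it is done.

Besides the shell and the picture viewer there is one more tool, called after "Request:" as name([rows], argument=value, ...), one row to a line, values as JSON. carry_out: Moves the arm, as the interface text tells. Its arguments: {"type":"object","properties":{"deltas":{"type":"array"}},"required":["deltas"]}

```bash
ls; mkdir -p pics; python3 - <<'E'
from plant import *
import cv2
s=state()
print({k:(v if not hasattr(v,'round') else v) for k,v in s.items()}, finger_overhang)
for n in("scene","top"):
    cv2.imwrite(f"pics/{n}0.png",grab_frame(n)); print(n,camera_info(n))
E
```

```text
pics
{'time_s': 0.0, 'q': array([-1.40571715e+00,  1.04686142e-01,  9.64621856e-02,  1.56387096e+00,
        1.22665699e-05,  1.35307232e+00]), 'joint_velocities': array([ 0.00044143, -0.00012318,  0.00062409, -0.00019786, -0.00117886,
        0.00039342]), 'effort': array([-1.37633094e-05, -5.56943536e+01,  5.03639245e+01,  1.75336248e-02,
       -5.04702821e-04,  4.93163952e-06]), 'tool_pos': array([ 0.2240605 , -0.5562627 ,  0.24152611]), 'orientation': array([ 0.92366444,  1.36723256, -0.92209705]), 'ft_force': array([-0.71948529, -0.53865357, -0.35538192]), 'moment': array([-0.00038875, -0.06461708,  0.04153788]), 'finger_gap': 0.08542947181050135} 0.011
scene {'K': array([[488.33189287,   0.        , 279.3545942 ],
       [  0.        , 488.33189287, 207.74916774],
       [  0.        ,   0.        ,   1.        ]]), 'dist_coeffs': array([0.01652739, 0.        , 0.        , 0.        , 0.        ]), 'extrinsics': array([[-0.84572174, -0.37890335,  0.37574858,  1.02226484],
       [ 0.53347358, -0.58361409,  0.61220955,  0.73297212],
       [-0.01267608,  0.71821087,  0.69571005,  0.91210461],
       [ 0.        ,  0.        ,  0.        ,  1.        ]])}
top {'K': array([[536.32902626,   0.        , 285.7649328 ],
       [  0.        , 536.32902626, 218.64874446],
       [  0.        ,   0.        ,   1.        ]]), 'dist_coeffs': array([-0.01432203,  0.        ,  0.        ,  0.        ,  0.        ]), 'extrinsics': array([[ 0.00303085,  0.99488926, -0.10092657,  0.44909219],
       [-0.99996887,  0.00375057,  0.00694214,  0.00991701],
       [ 0.0072852 ,  0.10090239,  0.99486966,  1.36395913],
       [ 0.        ,  0.        ,  0.        ,  1.        ]])}
```

View pics/scene0.png

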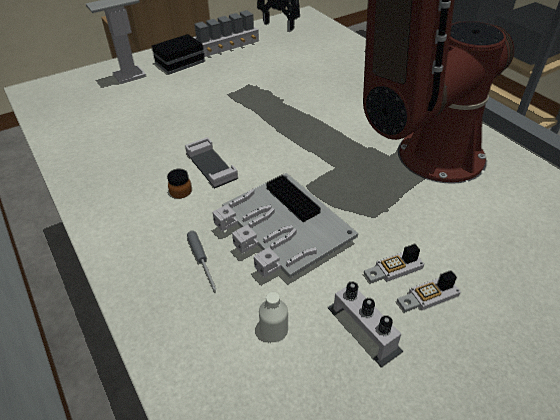

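View pics/top0.png

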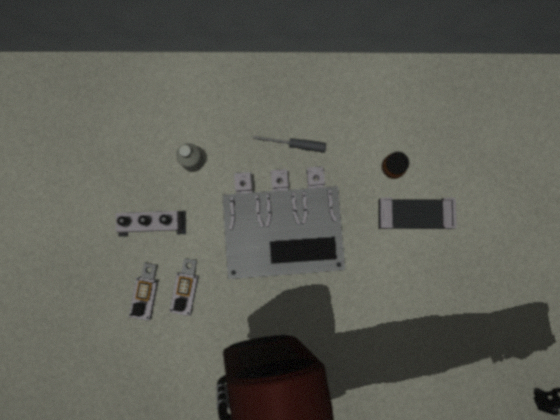

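```bash
cat > h.py <<'E'
import numpy as np, cv2
from plant import *
from scipy.spatial.transform import Rotation as R
def ray(n,uv):
    c=camera_info(n); p=cv2.undistortPoints(np.array([[uv]],float),c["K"],c["dist_coeffs"])[0,0]
    E=c["extrinsics"]; d=E[:3,:3]@np.array([p[0],-p[1],-1]); return E[:3,3],d/np.linalg.norm(d)
def onz(n,uv,z):
    o,d=ray(n,uv); return o+d*(z-o[2])/d[2]
def proj(n,P):
    c=camera_info(n);E=c["extrinsics"]; p=(np.asarray(P)-E[:3,3])@E[:3,:3]
    p=p*[1,-1,-1]; return cv2.projectPoints(p.reshape(1,3),np.zeros(3),np.zeros(3),c["K"],c["dist_coeffs"])[0][0,0]
def tri(a,b):
    (o1,d1),(o2,d2)=ray("top",a),ray("scene",b)
    t=np.linalg.lstsq(np.c_[d1,-d2],o2-o1,rcond=None)[0]; p,q=o1+t[0]*d1,o2+t[1]*d2
    return (p+q)/2,np.linalg.norm(p-q)
def crop(im,x0,y0,w,h,s,fn):
    c=cv2.resize(im[y0:y0+h,x0:x0+w],None,fx=s,fy=s,interpolation=cv2.INTER_CUBIC)
    for x in range((x0+9)//10*10,x0+w,10): cv2.line(c,((x-x0)*s,0),((x-x0)*s,6 if x%50 else 16),(0,0,255),1)
    for y in range((y0+9)//10*10,y0+h,10): cv2.line(c,(0,(y-y0)*s),(6 if y%50 else 16,(y-y0)*s),(0,0,255),1)
    cv2.imwrite(fn,c)
E
python3 - <<'E'
from h import *
t=cv2.imread("pics/top0.png");s=cv2.imread("pics/scene0.png")
t=cv2.convertScaleAbs(t,alpha=1.6)
crop(t,215,160,135,125,5,"pics/t_wh.png")
crop(t,110,200,100,125,5,"pics/t_l.png")
crop(t,370,180,95,70,8,"pics/t_st.png")
crop(s,200,160,160,130,5,"pics/s_wh.png")
crop(s,320,230,150,135,5,"pics/s_l.png")
E
```

```text
(no output)
```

View pics/t_wh.png

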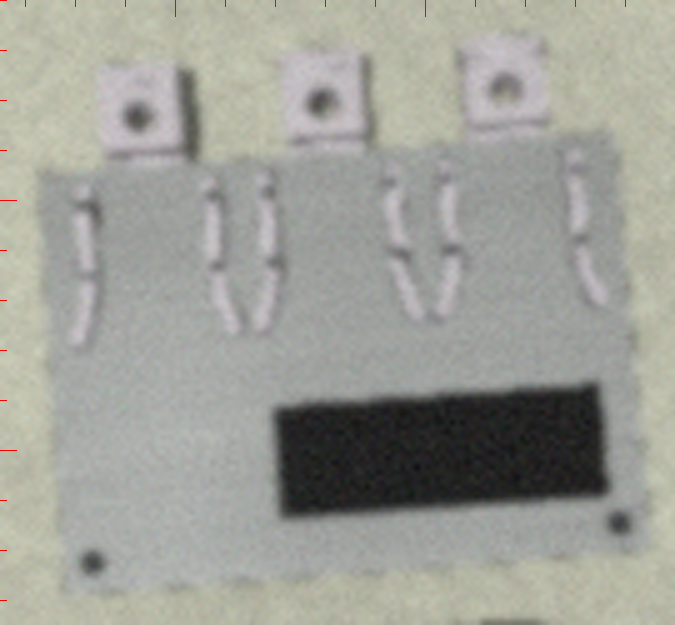

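View pics/t_l.png

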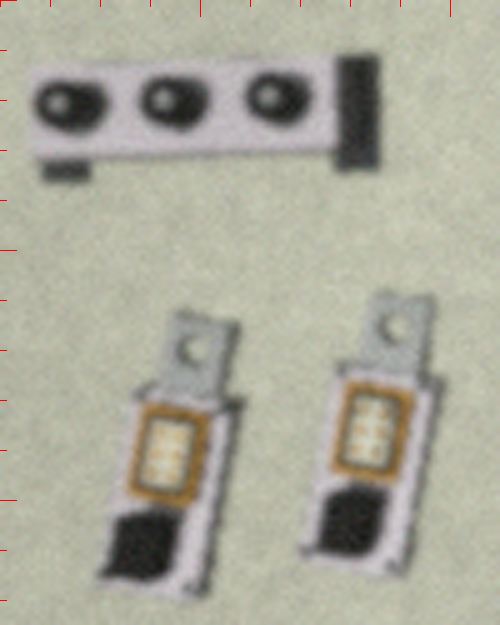

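View pics/t_st.png

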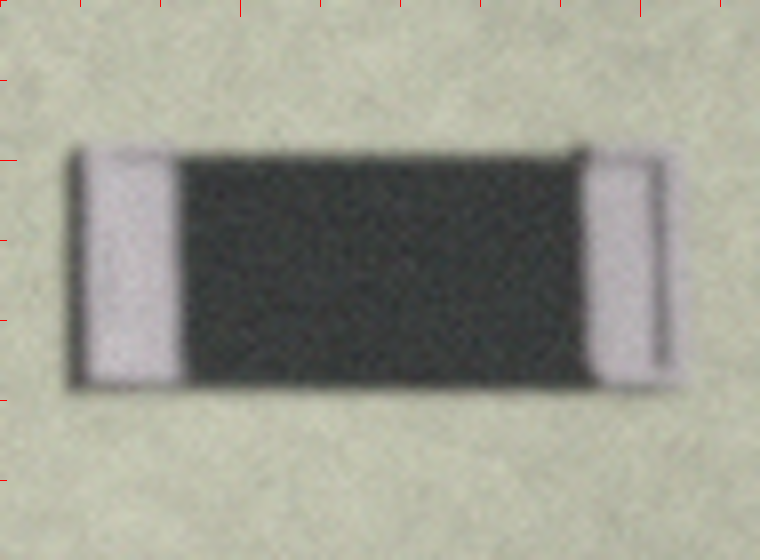

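View pics/s_wh.png

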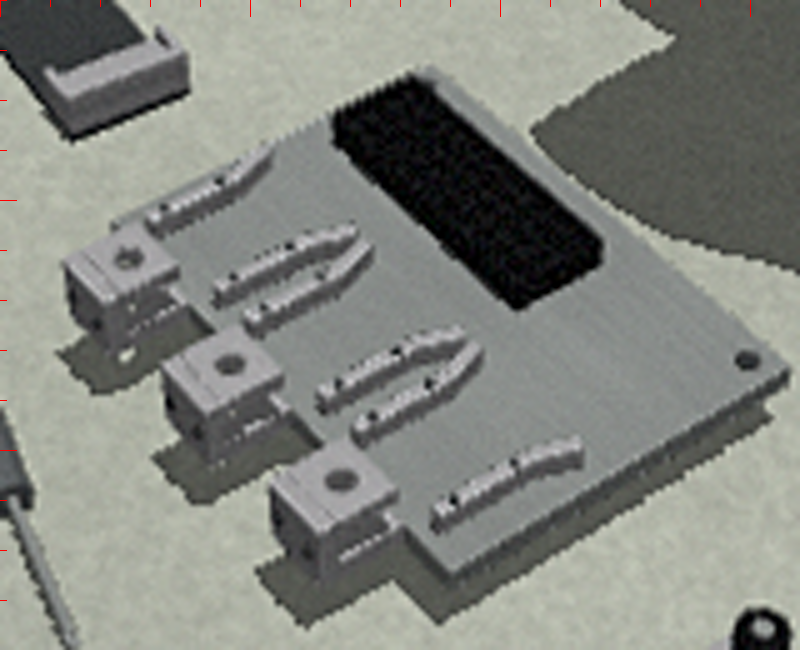

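View pics/s_l.png

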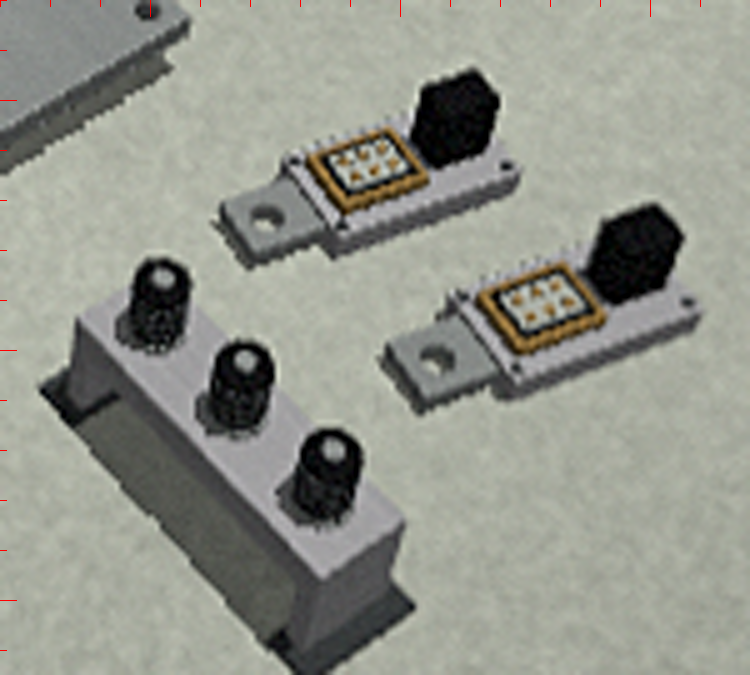

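```bash
python3 - <<'E'
from h import *
s=cv2.imread("pics/scene0.png")
crop(s,175,130,75,60,8,"pics/s_st.png")
f=lambda x0,y0,sc,p:(x0+(p[0]+.5)/sc-.5,y0+(p[1]+.5)/sc-.5)
T=lambda p:f(215,160,5,p); L=lambda p:f(110,200,5,p); S=lambda p:f(200,160,5,p); SL=lambda p:f(320,230,5,p)
np.set_printoptions(precision=4,suppress=True)
def both(nm,a,b,z):
    p,q=onz("top",a,z),onz("scene",b,z); t,e=tri(a,b); print(nm,p[:2],q[:2],"tri",t,e.round(4))
both("y1",T((507,90)),S((128,257)),.068)
both("y2",T((322,102)),S((231,364)),.068)
both("y3",T((139,117)),S((342,479)),.068)
both("hole left",T((93,562)),S((747,360)),.04)
both("pinL",L((65,97)),SL((330,447)),.098)
both("pinM",L((165,97)),SL((245,360)),.098)
both("pinR",L((267,95)),SL((162,279)),.098)
both("eyeA",L((193,349)),SL((437,360)),.014)
both("eyeB",L((396,326)),SL((267,217)),.014)
for n,c in(("A",[(145,392),(238,402),(200,592),(103,575)]),("B",[(342,368),(437,380),(402,568),(305,552)])):
    P=np.array([onz("top",L(p),.018)[:2] for p in c]); print(n,P.mean(0),P.tolist(), [np.linalg.norm(P[i]-P[i-1]).round(4) for i in range(4)])
    m=(P[0]+P[1]-P[2]-P[3])/2; m2=(P[0]+P[3]-P[1]-P[2])/2
    print(np.degrees(np.arctan2(m[1],m[0])),np.degrees(np.arctan2(-m2[0],m2[1])))
P=np.array([onz("top",T(p),.06)[:2] for p in[(275,408),(598,385),(608,492),(283,516)]])
print("tray",P.mean(0),[np.linalg.norm(P[i]-P[i-1]).round(4) for i in range(4)],np.degrees(np.arctan2(*(-(P[0]+P[3]-P[1]-P[2])*[1,-1])[:])))
P=np.array([onz("top",f(370,180,8,p),.024)[:2] for p in[(182,158),(580,158),(585,382),(184,382)]]);print("seat",P,P.mean(0))
E
```

```text
y1 [ 0.6819 -0.0729] [ 0.6848 -0.073 ] tri [ 0.6832 -0.0737  0.0664] 0.0025
y2 [0.6755 0.0177] [0.6776 0.0178] tri [0.6765 0.0173 0.0667] 0.0016
y3 [0.6677 0.1071] [0.6704 0.107 ] tri [0.6689 0.1066 0.0665] 0.0022
hole left [0.4512 0.1294] [0.4534 0.1286] tri [0.4521 0.1287 0.0392] 0.0021
pinL [0.5752 0.3878] [0.5752 0.3895] tri [0.5749 0.3886 0.0967] 0.0011
pinM [0.5754 0.3404] [0.5768 0.3407] tri [0.5758 0.3404 0.0969] 0.0009
pinR [0.5765 0.2921] [0.5797 0.2915] tri [0.5778 0.2915 0.0965] 0.0028
eyeA [0.457  0.3446] [0.4602 0.3455] tri [0.4576 0.3447 0.011 ] 0.0017
eyeB [0.4689 0.2432] [0.4712 0.2442] tri [0.4693 0.2432 0.0116] 0.001
A [0.3872 0.3523] [[0.43555166063724593, 0.3669145743714801], [0.43077198423288426, 0.32041833280475907], [0.3372176054635111, 0.3367811904850444], [0.3453463519851347, 0.38505847442453833]] [np.float64(0.092), np.float64(0.0467), np.float64(0.095), np.float64(0.049)]
-10.635261974542503 -7.7561208183288235
B [0.399  0.2532] [[0.4478232573815061, 0.268981095441881], [0.4420356457794919, 0.22147803543915603], [0.3493162129768209, 0.23704732174985932], [0.35698712999625565, 0.2852746040236789]] [np.float64(0.0923), np.float64(0.0479), np.float64(0.094), np.float64(0.0488)]
-9.847654027524378 -8.002644883856078
tray [ 0.5059 -0.0409] [np.float64(0.0525), np.float64(0.1578), np.float64(0.0522), np.float64(0.1582)] 4.332082871727253
seat [[ 0.6351 -0.2684]
 [ 0.6357 -0.3946]
 [ 0.5646 -0.3943]
 [ 0.5642 -0.2678]] [ 0.5999 -0.3313]
```

View pics/s_st.png

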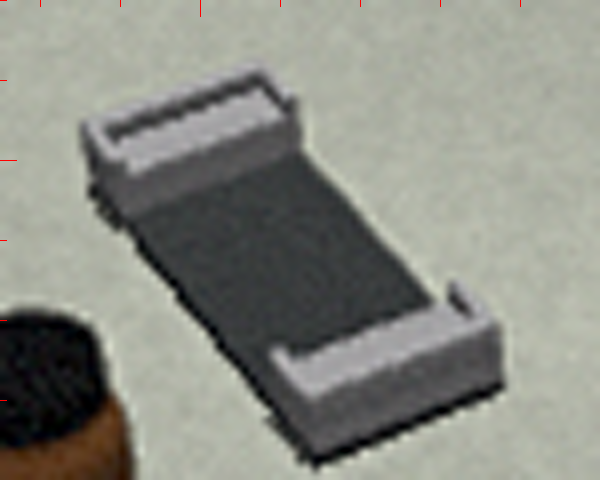

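```bash
python3 - <<'E'
from h import *
f=lambda x0,y0,sc,p:(x0+(p[0]+.5)/sc-.5,y0+(p[1]+.5)/sc-.5)
np.set_printoptions(precision=4,suppress=True)
t=[(82,150),(687,147),(684,388),(85,386)]
s=[(318,397),(85,123),(262,68),(500,324)]
for n,o,c in(("top",(370,180,8),t),("scene",(175,130,8),s)):
    P=np.array([onz(n,f(*o,p),.032)[:2] for p in c]);print(n,P.tolist(),P.mean(0),[np.linalg.norm(P[i]-P[i-1]).round(4) for i in range(4)])
    m=P[0]+P[3]-P[1]-P[2];print(np.degrees(np.arctan2(-m[0],m[1])))
E
python3 - <<'E'
import sys;sys.path.insert(0,'.')
from h import *
s=state();M=R.from_rotvec(s['orientation']).as_matrix();print(M)
print(proj("top",s['tool_pos']),proj("scene",s['tool_pos']))
E
```

```text
top [[0.6364175832629281, -0.23531558958845009], [0.6381935149229512, -0.4260606588029262], [0.5621454690429123, -0.42290452058396855], [0.5621114122089255, -0.23515800930014905]] [ 0.5997 -0.3299] [np.float64(0.0743), np.float64(0.1908), np.float64(0.0761), np.float64(0.1877)]
0.2739926500397718
scene [[0.6371722074704614, -0.23531694653980895], [0.63930168842423, -0.42394947824460094], [0.568237358956611, -0.4189538725495594], [0.565473202169972, -0.23557497132606342]] [ 0.6025 -0.3284] [np.float64(0.0717), np.float64(0.1886), np.float64(0.0712), np.float64(0.1834)]
0.7536559177741236
[[-1.96806160e-04  9.27613910e-01  3.73540354e-01]
 [ 1.22269290e-03  3.73540305e-01 -9.27613144e-01]
 [-9.99999233e-01  2.74165158e-04 -1.20770197e-03]]
[556.6516778  383.53894298] [278.02247145  27.3957862 ]
```

Request:
carry_out([
  [85,0,0,0,-7],
  [85,0,0,0,-7],
  [85,0,0,0,-7],
  [85,0,0,0,-7],
  [85,0,0,0,-7],
])

```text
time_s: 0.52
tool_pos: [0.2241, -0.5564, 0.2418]
orientation: [0.448, 1.524, -0.447]
ft_force: [0.8, 0.1, 0.1]
finger_gap: 0.085
```

Request:
carry_out([
  [85,0,0,0,-7],
  [85,0,0,0,-7],
  [85,0,0,0,-7],
  [85,0,0,0,-7],
  [85,0,0,0,-7],
])

```text
time_s: 0.93
tool_pos: [0.2241, -0.5564, 0.2418]
orientation: [-0.031, 1.571, 0.032]
ft_force: [-0.0, -0.7, 0.3]
finger_gap: 0.0853
```

```bash
cat >> h.py <<'E'
def psi():
    M=R.from_rotvec(state()['orientation']).as_matrix(); return np.degrees(np.arctan2(M[1,2],M[0,2])),M
def to(x,y,z,p=None):
    "how far to the target TCP position in tool axes (mm) and turn"
    s=state(); a,M=psi(); d=(np.array([x,y,z])-s['tool_pos'])*1000
    l=M.T@d; print("t",round(s['time_s'],2),"tcp",s['tool_pos'].round(4),"psi",round(a,2),"gap",round(s['finger_gap']*1e3,1),"F",s['ft_force'].round(1))
    print("now axes: ",l.round(1), "turn", None if p is None else round((a-p+180)%360-180,2))
    if p is not None:
        q=np.radians(p); c,sn=np.cos(q),np.sin(q); print("axes after turn: tx %.1f ty %.1f tz %.1f"%(-d[2],-sn*d[0]+c*d[1],c*d[0]+sn*d[1]))
E
python3 -c "
from h import *
to(.507,-.041,.15,4.4)"
```

```text
t 0.93 tcp [ 0.2241 -0.5564  0.2418] psi 2.28 gap 85.3 F [-0.  -0.7  0.3]
now axes:  [ 92.2 503.6 303.2] turn -2.12
axes after turn: tx 91.8 ty 492.1 tz 321.6
```

Request:
carry_out([
  [85,0,0,0,-2.3],
  [85,0,26,17,0],
  [85,0,26,17,0],
  [85,0,26,17,0],
  [85,0,26,17,0],
])

```text
time_s: 1.35
tool_pos: [0.2845, -0.4465, 0.2417]
orientation: [-0.057, 1.57, 0.058]
ft_force: [-0.7, 0.9, 0.8]
finger_gap: 0.085
```

Request:
carry_out([
  [85,0,26,17,0],
  [85,0,26,17,0],
  [85,0,26,17,0],
  [85,0,26,17,0],
  [85,0,26,17,0],
])

```text
time_s: 1.77
tool_pos: [0.3598, -0.3104, 0.242]
orientation: [-0.058, 1.57, 0.058]
ft_force: [0.2, 0.3, 0.8]
finger_gap: 0.085
```

Request:
carry_out([
  [85,10,26,17,0],
  [85,10,26,17,0],
  [85,10,26,17,0],
  [85,10,26,17,0],
  [85,10,26,17,0],
])

```text
time_s: 2.18
tool_pos: [0.435, -0.1745, 0.1916]
orientation: [-0.058, 1.57, 0.058]
ft_force: [0.8, -0.7, -0.5]
finger_gap: 0.0851
```

Request:
carry_out([
  [85,10,26,17,0],
  [85,10,26,17,0],
  [85,10,26,17,0],
  [85,10,26,17,0],
  [85,0,0,0,0],
])

```text
time_s: 2.6
tool_pos: [0.495, -0.0628, 0.1498]
orientation: [-0.059, 1.572, 0.063]
ft_force: [-0.8, 0.1, -0.4]
finger_gap: 0.0849
```

```bash
python3 - <<'E'
from h import *
to(.507,-.041,.053,4.4)
t=grab_frame("top");s=grab_frame("scene")
cv2.imwrite("pics/t1.png",t);cv2.imwrite("pics/s1.png",s)
print(proj("top",state()['tool_pos']),proj("scene",state()['tool_pos']))
crop(s,180,100,200,150,4,"pics/s1c.png")
E
```

```text
t 2.6 tcp [ 0.495  -0.0628  0.1498] psi 4.46 gap 84.9 F [-0.8  0.1 -0.4]
now axes:  [96.9 20.6 13.8] turn 0.06
axes after turn: tx 96.8 ty 20.8 tz 13.6
[315.61240294 252.96777272] [291.2783196  159.53238033]
```

View pics/s1c.png

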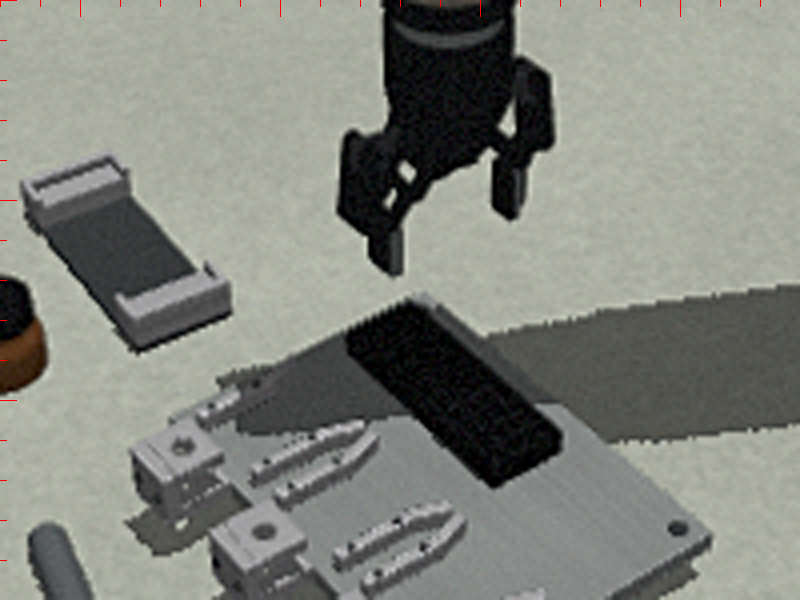

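View pics/t1.png

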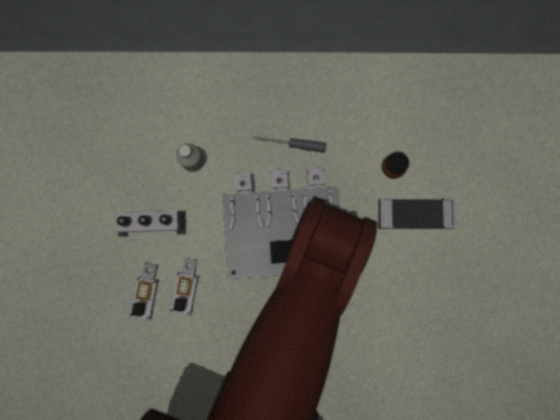

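Request:
carry_out([
  [85,10,10.4,6.8,0],
  [85,20,10.4,6.8,0],
  [85,30,0,0,0],
  [85,26,0,0,0],
  [85,11,0,0,0],
])

```text
time_s: 3.12
tool_pos: [0.5049, -0.046, 0.0522]
orientation: [-0.056, 1.574, 0.058]
ft_force: [-0.6, 0.3, -1.1]
finger_gap: 0.085
```

Request:
carry_out([
  [40,0,0,0,0],
  [40,0,0,0,0],
  [40,0,0,0,0],
  [40,0,0,0,0],
  [40,0,0,0,0],
])

```text
time_s: 3.53
tool_pos: [0.5082, -0.0464, 0.0575]
orientation: [-0.059, 1.567, 0.056]
ft_force: [-0.0, -0.2, 7.4]
finger_gap: 0.0522
```

Request:
carry_out([
  [40,0,0,0,0],
  [40,0,0,0,0],
  [40,0,0,0,0],
  [40,0,0,0,0],
  [40,0,0,0,0],
])

```text
time_s: 3.95
tool_pos: [0.5082, -0.0464, 0.0575]
orientation: [-0.059, 1.567, 0.056]
ft_force: [-0.6, -1.2, 8.1]
finger_gap: 0.052
```

```bash
python3 - <<'E'
from h import *
to(.507,-.041,.053,4.4)
s=grab_frame("scene")
crop(s,180,100,200,150,4,"pics/s2c.png")
E
```

```text
t 3.95 tcp [ 0.5082 -0.0464  0.0575] psi 4.22 gap 52.0 F [-0.6 -1.2  8.1]
now axes:  [ 4.5  5.5 -0.8] turn -0.18
axes after turn: tx 4.5 ty 5.5 tz -0.8
```

View pics/s2c.png

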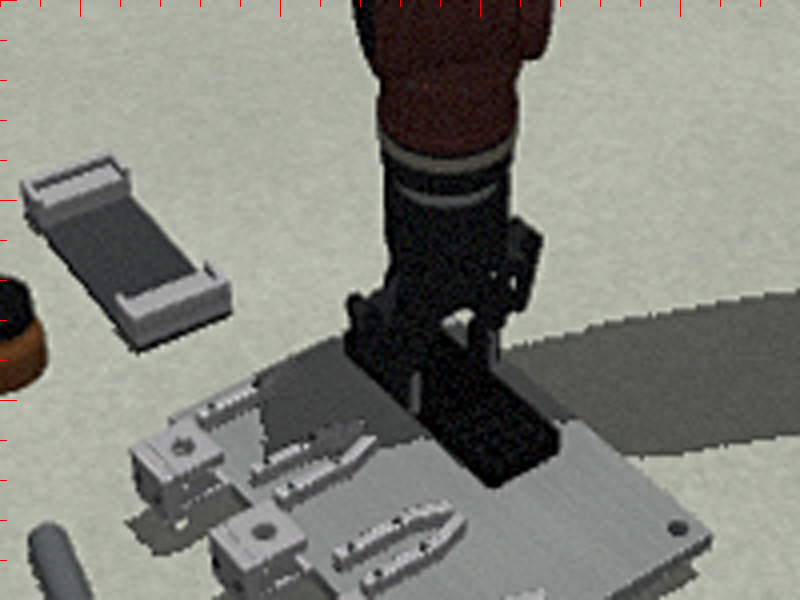

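Request:
carry_out([
  [40,-20,0,0,0],
  [40,-30,0,0,0],
  [40,-30,0,0,0],
  [40,-30,0,0,0],
  [40,0,0,0,0],
])

```text
time_s: 4.42
tool_pos: [0.5096, -0.0466, 0.1725]
orientation: [-0.061, 1.561, 0.055]
ft_force: [1.1, 0.4, -1.6]
finger_gap: 0.0521
```

```bash
python3 - <<'E'
from h import *
to(.601,-.3295-.005,.16,.3)
s=grab_frame("scene")
crop(s,180,80,200,150,4,"pics/s3c.png")
E
```

```text
t 4.42 tcp [ 0.5096 -0.0466  0.1725] psi 4.24 gap 52.1 F [ 1.1  0.4 -1.6]
now axes:  [  14.3 -293.8   69.7] turn 3.94
axes after turn: tx 12.5 ty -288.4 tz 89.9
```

View pics/s3c.png

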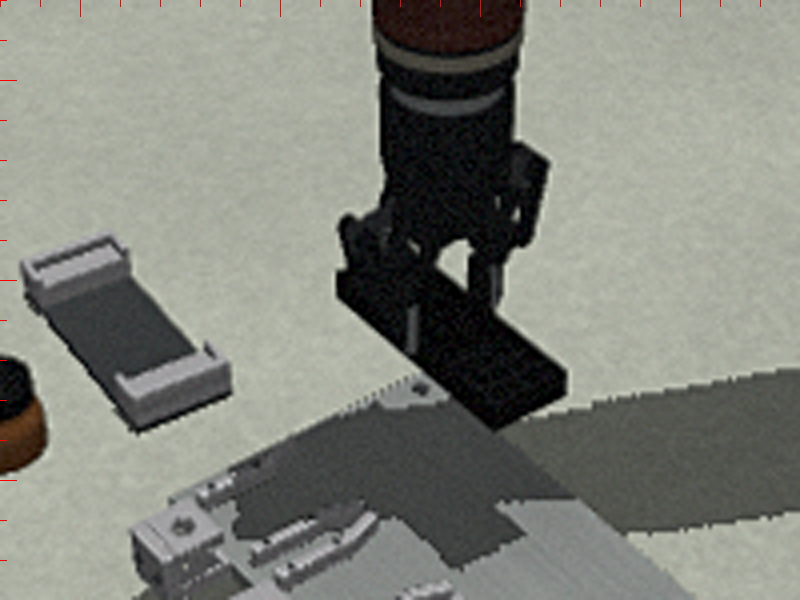

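Request:
carry_out([
  [40,0,0,0,3.9],
  [40,0,-24,7.5,0],
  [40,0,-24,7.5,0],
  [40,0,-24,7.5,0],
  [40,0,-24,7.5,0],
])

```text
time_s: 4.88
tool_pos: [0.5372, -0.1422, 0.1644]
orientation: [-0.005, 1.572, 0.005]
ft_force: [0.6, 0.4, -1.1]
finger_gap: 0.0524
```

Request:
carry_out([
  [40,0,-24,7.5,0],
  [40,0,-24,7.5,0],
  [40,0,-24,7.5,0],
  [40,0,-24,7.5,0],
  [40,0,-24,7.5,0],
])

```text
time_s: 5.3
tool_pos: [0.5754, -0.2622, 0.1642]
orientation: [-0.004, 1.572, 0.005]
ft_force: [-0.1, -0.1, -2.1]
finger_gap: 0.0523
```

Request:
carry_out([
  [40,0,-24,7.5,0],
  [40,0,-24,7.5,0],
  [40,0,-24,7.5,0],
  [40,0,0,0,0],
  [40,0,0,0,0],
])

```text
time_s: 5.72
tool_pos: [0.5979, -0.3338, 0.1636]
orientation: [-0.002, 1.572, 0.004]
ft_force: [0.0, 0.3, -2.7]
finger_gap: 0.0521
```

```bash
python3 - <<'E'
from h import *
to(.601,-.335,.10,.3); print(psi()[1])
s=grab_frame("scene");t=grab_frame("top")
crop(s,150,60,150,110,5,"pics/s4c.png");crop(cv2.convertScaleAbs(t,alpha=2),340,140,140,120,5,"pics/t4c.png")
E
```

```text
t 5.72 tcp [ 0.5979 -0.3338  0.1636] psi 0.24 gap 52.1 F [ 0.   0.3 -2.7]
now axes:  [63.6 -1.3  3.2] turn -0.06
axes after turn: tx 63.6 ty -1.2 tz 3.1
[[-0.00165434 -0.00426738  0.99998953]
 [ 0.00137294  0.99998994  0.00426965]
 [-0.99999769  0.00137999 -0.00164847]]
```

View pics/s4c.png

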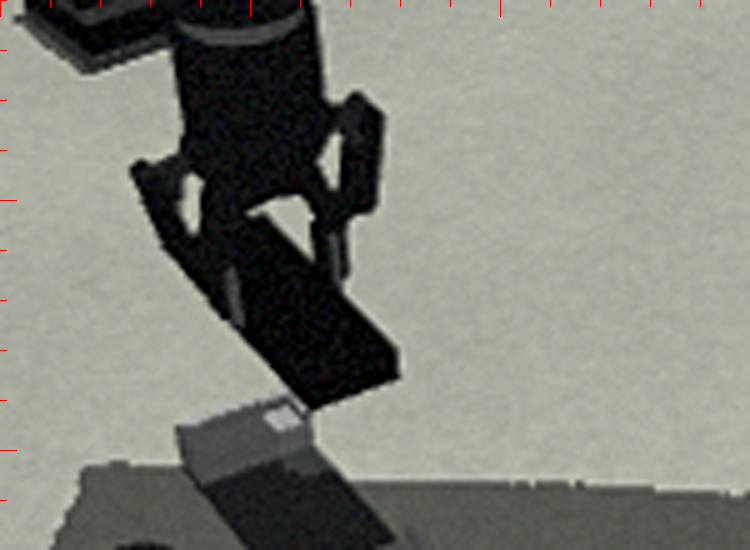

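View pics/t4c.png

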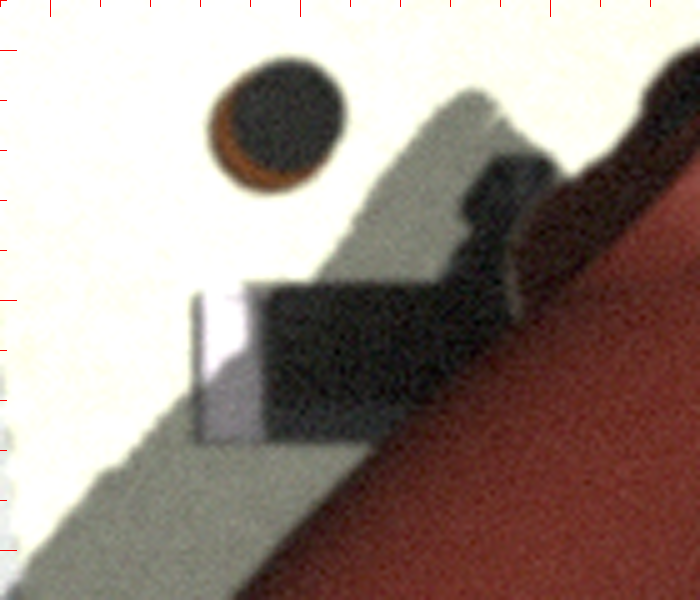

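```bash
python3 - <<'E'
from h import *
f=lambda x0,y0,sc,p:(x0+(p[0]+.5)/sc-.5,y0+(p[1]+.5)/sc-.5)
print(onz("scene",f(150,60,5,(310,409)),.146)-[.027,.08,0], onz("scene",f(150,60,5,(398,348)),.166)-[-.027,.08,0])
print(onz("scene",f(150,60,5,(398,378)),.146)-[-.027,.08,0])
E
```

```text
[ 0.59716589 -0.33020573  0.146     ] [ 0.59840702 -0.32746454  0.166     ]
[ 0.59932921 -0.32932296  0.146     ]
```

Request:
carry_out([
  [40,15,0,3.5,0],
  [40,30,0,0,0],
  [40,30,0,0,0],
  [40,20,0,0,0],
  [40,10,0,0,0],
])

```text
time_s: 6.23
tool_pos: [0.6003, -0.3304, 0.0556]
orientation: [-0.003, 1.575, 0.008]
ft_force: [-0.0, 0.7, -2.5]
finger_gap: 0.0524
```

Request:
carry_out([
  [40,8,0,0,0],
  [40,4,0,0,0],
  [40,3,0,0,0],
  [40,0,0,0,0],
  [40,0,0,0,0],
])

```text
time_s: 6.65
tool_pos: [0.6026, -0.3334, 0.0466]
orientation: [-0.006, 1.569, 0.004]
ft_force: [-0.0, 0.2, -2.0]
finger_gap: 0.0525
```

```bash
python3 - <<'E'
from h import *
to(.601,-.334,.0415,.3); print(psi()[1])
s=grab_frame("scene")
crop(s,150,90,150,110,5,"pics/s5c.png")
E
```

```text
t 6.65 tcp [ 0.6026 -0.3334  0.0466] psi 0.34 gap 52.5 F [-0.   0.2 -2. ]
now axes:  [ 5.1 -0.5 -1.6] turn 0.04
axes after turn: tx 5.1 ty -0.5 tz -1.6
[[ 0.001415   -0.00587544  0.99998174]
 [-0.00123685  0.99998196  0.00587719]
 [-0.99999823 -0.00124515  0.00140771]]
```

View pics/s5c.png

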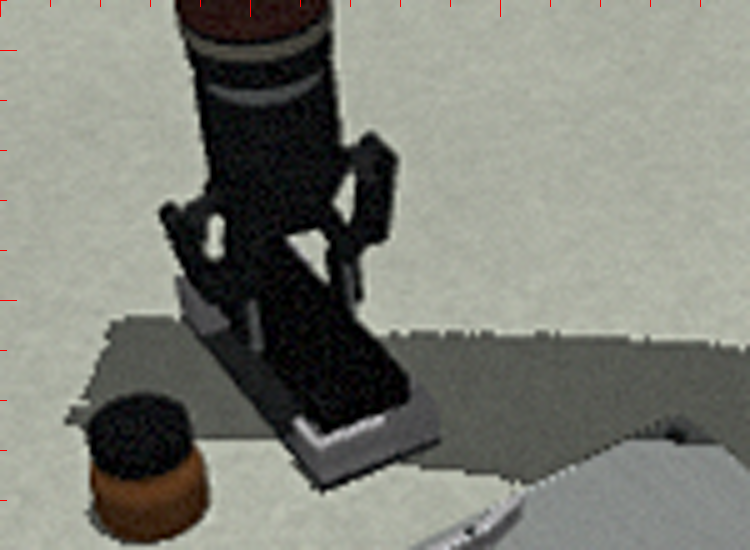

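Request:
carry_out([
  [40,2,0,0,0],
  [40,2,0,0,0],
  [40,1.5,0,0,0],
  [40,0,0,0,0],
  [40,0,0,0,0],
])

```text
time_s: 7.12
tool_pos: [0.6024, -0.3334, 0.0416]
orientation: [-0.005, 1.57, 0.004]
ft_force: [-3.4, 2.7, 9.6]
finger_gap: 0.0524
```

Seated (contact 10 N). Release and rise.

Request:
carry_out([
  [85,0,0,0,0],
  [85,0,0,0,0],
  [85,0,0,0,0],
  [85,0,0,0,0],
  [85,0,0,0,0],
])

```text
time_s: 7.53
tool_pos: [0.6019, -0.333, 0.0396]
orientation: [-0.005, 1.571, 0.005]
ft_force: [-0.6, -0.1, 0.4]
finger_gap: 0.0846
```

Request:
carry_out([
  [85,-10,0,0,0],
  [85,-30,0,0,0],
  [85,-35,0,0,0],
  [85,-35,0,0,0],
  [85,-35,0,0,0],
])

```text
time_s: 7.95
tool_pos: [0.6017, -0.3328, 0.1872]
orientation: [-0.005, 1.571, 0.004]
ft_force: [-0.4, -0.3, 0.4]
finger_gap: 0.0849
```

```bash
python3 - <<'E'
from h import *
to(.40,.26,.18,82)
s=grab_frame("scene");cv2.imwrite("pics/s6.png",s)
t=cv2.convertScaleAbs(grab_frame("top"),alpha=1.6);cv2.imwrite("pics/t6.png",t)
crop(s,150,90,150,110,5,"pics/s6c.png")
E
```

```text
t 7.95 tcp [ 0.6017 -0.3328  0.1872] psi 0.34 gap 84.9 F [-0.4 -0.3  0.4]
now axes:  [   7.   594.  -198.3] turn -81.66
axes after turn: tx 7.2 ty 282.3 tz 559.0
```

View pics/s6c.png

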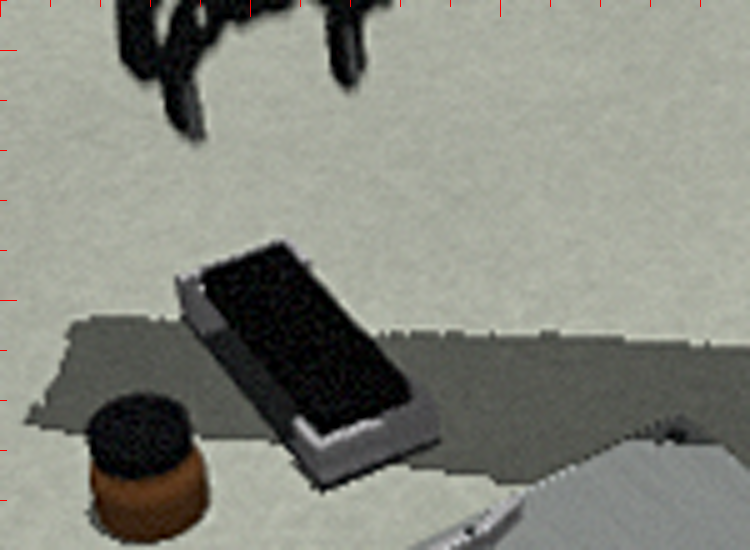

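View pics/t6.png

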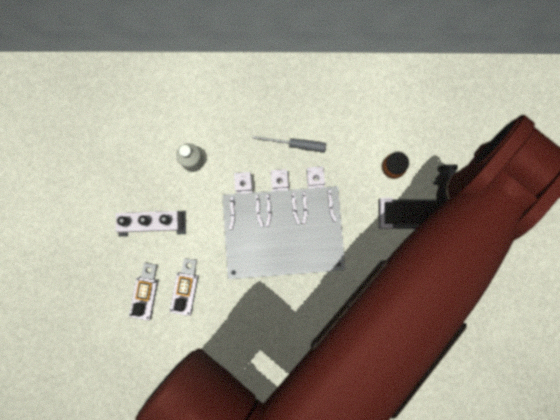

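Request:
carry_out([
  [60,0,0,0,-6.8],
  [60,0,0,0,-6.8],
  [60,0,0,0,-6.8],
  [60,0,0,0,-6.8],
  [60,0,0,0,-6.8],
])

```text
time_s: 8.47
tool_pos: [0.6019, -0.333, 0.1851]
orientation: [-0.474, 1.518, 0.474]
ft_force: [0.7, 0.2, -0.7]
finger_gap: 0.0597
```

Request:
carry_out([
  [60,0,0,0,-6.8],
  [60,0,0,0,-6.8],
  [60,0,0,0,-6.8],
  [60,0,0,0,-6.8],
  [60,0,0,0,-6.8],
])

```text
time_s: 8.88
tool_pos: [0.6019, -0.333, 0.1851]
orientation: [-0.931, 1.363, 0.931]
ft_force: [1.0, 0.2, 0.1]
finger_gap: 0.0596
```

Request:
carry_out([
  [60,0,0,0,-6.8],
  [60,0,0,0,-6.8],
  [60,0,14,28,0],
  [60,0,14,28,0],
  [60,0,14,28,0],
])

```text
time_s: 9.3
tool_pos: [0.5715, -0.2432, 0.1846]
orientation: [-1.104, 1.273, 1.104]
ft_force: [0.2, 0.6, 1.4]
finger_gap: 0.0601
```

Request:
carry_out([
  [60,0,14,28,0],
  [60,0,14,28,0],
  [60,0,14,28,0],
  [60,0,14,28,0],
  [60,0,14,28,0],
])

```text
time_s: 9.72
tool_pos: [0.5218, -0.0942, 0.1851]
orientation: [-1.105, 1.272, 1.104]
ft_force: [0.7, -0.1, 0.1]
finger_gap: 0.0602
```

Request:
carry_out([
  [60,0,14,28,0],
  [60,0,14,28,0],
  [60,0,14,28,0],
  [60,0,14,28,0],
  [60,0,14,28,0],
])

```text
time_s: 10.13
tool_pos: [0.4722, 0.0542, 0.1852]
orientation: [-1.105, 1.272, 1.104]
ft_force: [0.1, -0.4, 0.5]
finger_gap: 0.0596
```

Request:
carry_out([
  [60,0,14,28,0],
  [60,0,14,28,0],
  [60,0,14,28,0],
  [60,0,14,28,0],
  [60,0,0,0,0],
])

```text
time_s: 10.55
tool_pos: [0.4313, 0.1756, 0.1853]
orientation: [-1.107, 1.27, 1.108]
ft_force: [-0.6, -0.8, -1.1]
finger_gap: 0.0601
```

```bash
python3 - <<'E'
from h import *
to(.3752,.258,.12,81.7)
s=grab_frame("scene")
crop(s,330,140,150,170,4,"pics/s7c.png")
E
```

```text
t 10.55 tcp [0.4313 0.1756 0.1853] psi 82.17 gap 60.1 F [-0.6 -0.8 -1.1]
now axes:  [65.4 66.8 73.9] turn 0.47
axes after turn: tx 65.3 ty 67.4 tz 73.4
```

View pics/s7c.png

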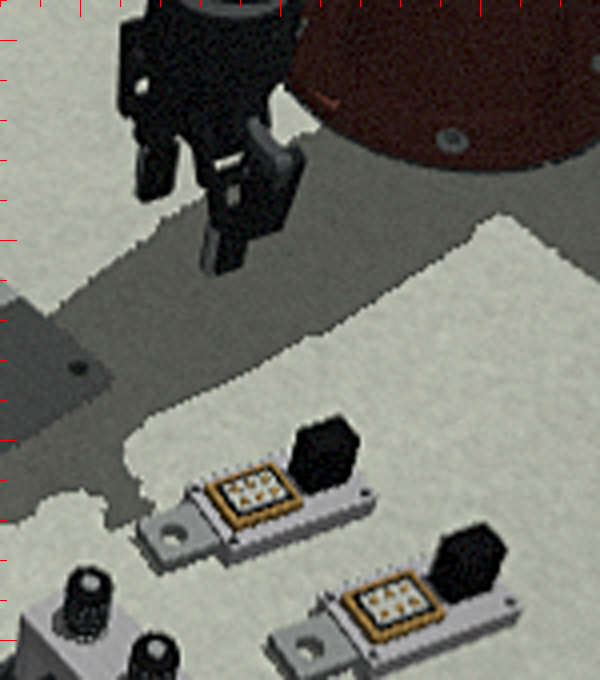

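```bash
python3 - <<'E'
from h import *
f=lambda x0,y0,sc,p:(x0+(p[0]+.5)/sc-.5,y0+(p[1]+.5)/sc-.5)
C=lambda p,z:onz("scene",f(330,140,4,p),z)[:2].round(4)
print("B blk",C((325,436),.058),"eye",C((173,535),.014),"corners",C((292,430),.058),C((342,416),.058),C((358,441),.058))
print("A blk",C((469,545),.058),"eye",C((312,648),.014),"corners",C((434,539),.058),C((488,524),.058),C((505,549),.058))
print("B corner",C((190,491),.018),C((228,540),.018),C((375,492),.018));print("A corner",C((322,597),.018),C((363,652),.018),C((520,600),.018))
E
```

```text
B blk [0.3792 0.2605] eye [0.4722 0.2449] corners [0.3919 0.2469] [0.3603 0.2545] [0.3661 0.2735]
A blk [0.3684 0.361 ] eye [0.4591 0.3463] corners [0.3813 0.3478] [0.3489 0.3563] [0.3541 0.3735]
B corner [0.4451 0.2273] [0.4505 0.2669] [0.3549 0.2863]
A corner [0.4333 0.3256] [0.4401 0.3648] [0.3425 0.3862]
```

```bash
python3 - <<'E'
from h import *
to(.3765,.2598,.045,81)
E
```

```text
t 10.6 tcp [0.4322 0.1738 0.1853] psi 82.16 gap 60.0 F [-0.2  0.5 -0.4]
now axes:  [140.2  67.   77.6] turn 1.16
axes after turn: tx 140.3 ty 68.5 tz 76.2
```

Request:
carry_out([
  [60,0,0,0,1.2],
  [60,10,17,19,0],
  [60,10,17,19,0],
  [60,10,17,19,0],
  [60,10,17,19,0],
])

```text
time_s: 11.02
tool_pos: [0.3785, 0.2573, 0.1445]
orientation: [-1.087, 1.283, 1.086]
ft_force: [0.0, 0.8, -0.2]
finger_gap: 0.0596
```

Request:
carry_out([
  [60,20,0,0,0],
  [60,20,0,0,0],
  [60,0,0,0,0],
  [60,0,0,0,0],
  [60,0,0,0,0],
])

```text
time_s: 11.43
tool_pos: [0.3792, 0.257, 0.1059]
orientation: [-1.088, 1.281, 1.087]
ft_force: [0.4, 0.6, 0.8]
finger_gap: 0.0604
```

```bash
python3 - <<'E'
from h import *
to(.3765,.2598,.045,81)
s=grab_frame("scene")
crop(s,330,140,150,150,4,"pics/s8c.png")
E
```

```text
t 11.43 tcp [0.3792 0.257  0.1059] psi 80.62 gap 60.4 F [0.4 0.6 0.8]
now axes:  [60.9  3.1  2.3] turn -0.38
axes after turn: tx 60.9 ty 3.1 tz 2.3
```

View pics/s8c.png

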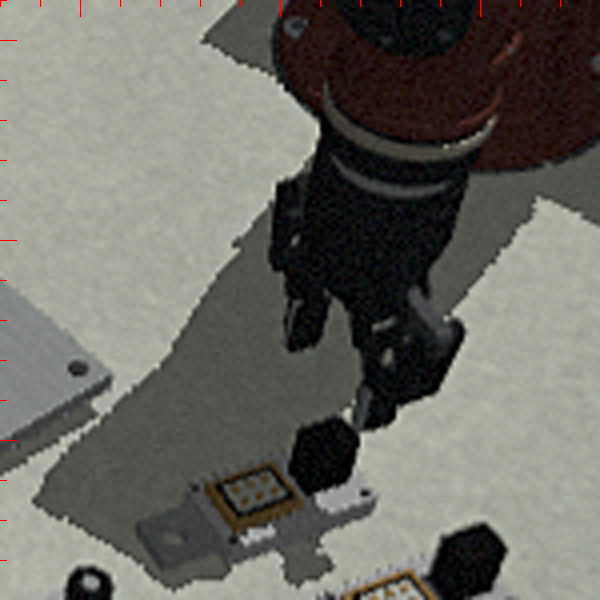

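Request:
carry_out([
  [60,10,2,2,0],
  [60,20,0,0,0],
  [60,20,0,0,0],
  [60,10,0,0,0],
  [60,0,0,0,0],
])

```text
time_s: 11.9
tool_pos: [0.3752, 0.2594, 0.0426]
orientation: [-1.088, 1.285, 1.091]
ft_force: [-1.0, 0.7, -0.1]
finger_gap: 0.0599
```

Request:
carry_out([
  [10,0,0,0,0],
  [10,0,0,0,0],
  [10,0,0,0,0],
  [10,0,0,0,0],
  [10,0,0,0,0],
])

```text
time_s: 12.32
tool_pos: [0.3776, 0.2602, 0.0462]
orientation: [-1.09, 1.279, 1.088]
ft_force: [-1.4, -2.5, 6.5]
finger_gap: 0.021
```

Request:
carry_out([
  [10,0,0,0,0],
  [10,0,0,0,0],
  [10,0,0,0,0],
  [10,0,0,0,0],
  [10,0,0,0,0],
])

```text
time_s: 12.73
tool_pos: [0.3776, 0.2602, 0.0462]
orientation: [-1.09, 1.279, 1.088]
ft_force: [-0.4, -1.6, 6.2]
finger_gap: 0.0209
```

```bash
python3 - <<'E'
from h import *
to(.3765,.2598,.045,81); print(psi()[1][:,0])
s=grab_frame("scene")
crop(s,330,140,150,150,4,"pics/s9c.png")
E
```

```text
t 12.73 tcp [0.3776 0.2602 0.0462] psi 80.73 gap 20.9 F [-0.4 -1.6  6.2]
now axes:  [ 1.2  1.  -0.5] turn -0.27
axes after turn: tx 1.2 ty 1.0 tz -0.5
[ 2.19788288e-03  3.74446415e-04 -9.99997515e-01]
```

View pics/s9c.png

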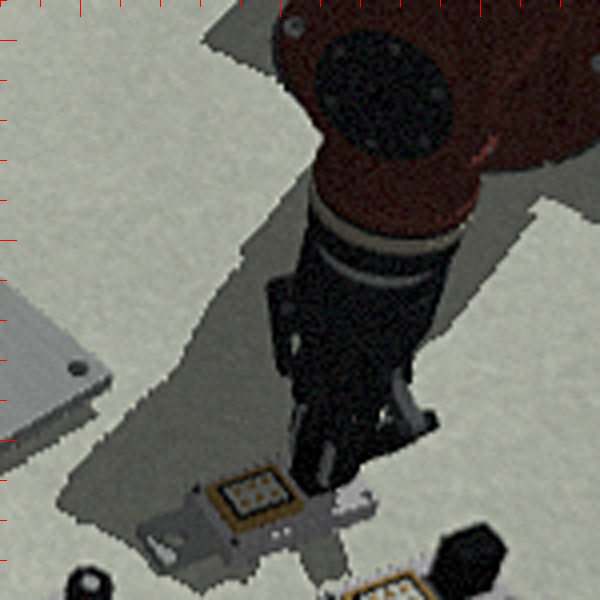

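Request:
carry_out([
  [10,-10,0,0,0],
  [10,-20,0,0,0],
  [10,-30,0,0,0],
  [10,-20,0,0,-6.9],
  [10,0,0,0,-6.9],
])

```text
time_s: 13.2
tool_pos: [0.3786, 0.2607, 0.1299]
orientation: [-1.273, 1.163, 1.267]
ft_force: [-0.2, 0.6, -3.3]
finger_gap: 0.0209
```

```bash
python3 - <<'E'
from h import *
to(.473,.092,.12,94.5); print(psi()[1][:,0])
s=grab_frame("scene");t=grab_frame("top");cv2.imwrite("pics/t10.png",t)
crop(s,330,100,150,150,4,"pics/s10c.png")
E
```

```text
t 13.2 tcp [0.3786 0.2607 0.1299] psi 94.83 gap 20.9 F [-0.2  0.6 -3.3]
now axes:  [  10.1  -79.8 -176. ] turn 0.33
axes after turn: tx 9.9 ty -80.9 tz -175.6
[ 0.00584725  0.00194396 -0.99998102]
```

View pics/s10c.png

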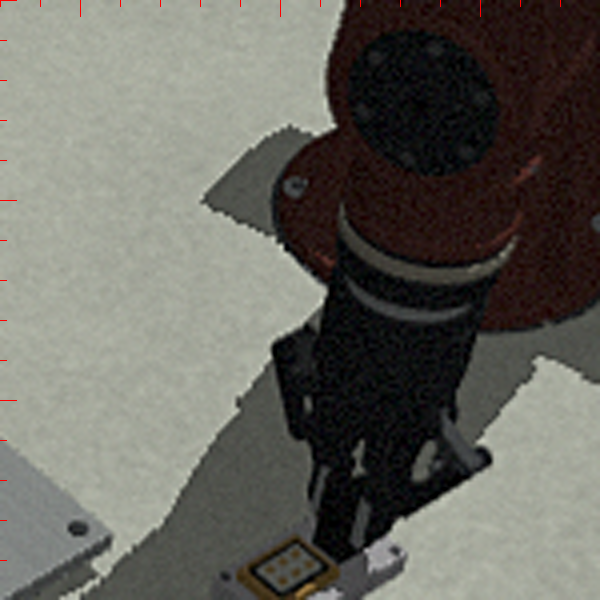

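Request:
carry_out([
  [10,0,-10,-22,0],
  [10,0,-10,-22,0],
  [10,0,-10,-22,0],
  [10,0,-10,-22,0],
  [10,0,-10,-22,0],
])

```text
time_s: 13.72
tool_pos: [0.4347, 0.1532, 0.1239]
orientation: [-1.263, 1.174, 1.265]
ft_force: [-0.6, 0.4, -4.0]
finger_gap: 0.0207
```

Request:
carry_out([
  [10,0,-10,-22,0],
  [10,0,-10,-22,0],
  [10,0,-10,-22,0],
  [10,0,0,0,0],
  [10,0,0,0,0],
])

```text
time_s: 14.13
tool_pos: [0.4698, 0.09, 0.1239]
orientation: [-1.262, 1.175, 1.265]
ft_force: [-0.1, 0.2, -3.6]
finger_gap: 0.0208
```

```bash
python3 - <<'E'
from h import *
to(.473,.092,.12,94.5); print(psi()[1][:,0])
s=grab_frame("scene");t=cv2.convertScaleAbs(grab_frame("top"),alpha=1.6)
crop(s,220,150,160,140,5,"pics/s11c.png");crop(t,205,150,150,125,5,"pics/t11c.png")
E
```

```text
t 14.13 tcp [0.4698 0.09   0.1239] psi 94.2 gap 20.8 F [-0.1  0.2 -3.6]
now axes:  [ 3.9 -3.4  1.7] turn -0.3
axes after turn: tx 3.9 ty -3.4 tz 1.7
[-2.04219709e-03  1.89767884e-04 -9.99997897e-01]
```

View pics/s11c.png

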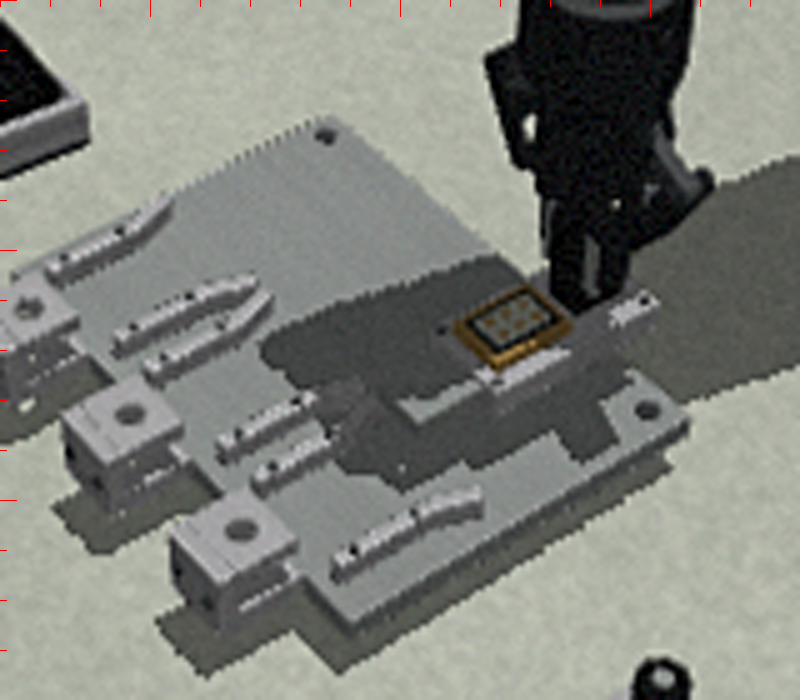

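View pics/t11c.png

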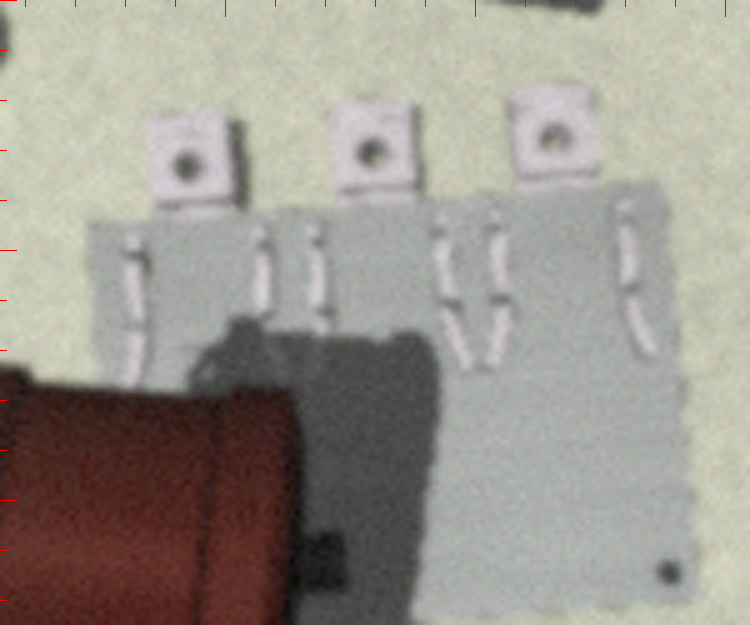

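```bash
python3 - <<'E'
from h import *
s=grab_frame("scene");cv2.imwrite("pics/s12.png",s)
s=cv2.convertScaleAbs((255*(s/255.)**.5).astype(np.uint8),alpha=1.3,beta=-80)
crop(s,280,190,80,70,9,"pics/s12c.png")
E
```

```text
(no output)
```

View pics/s12c.png

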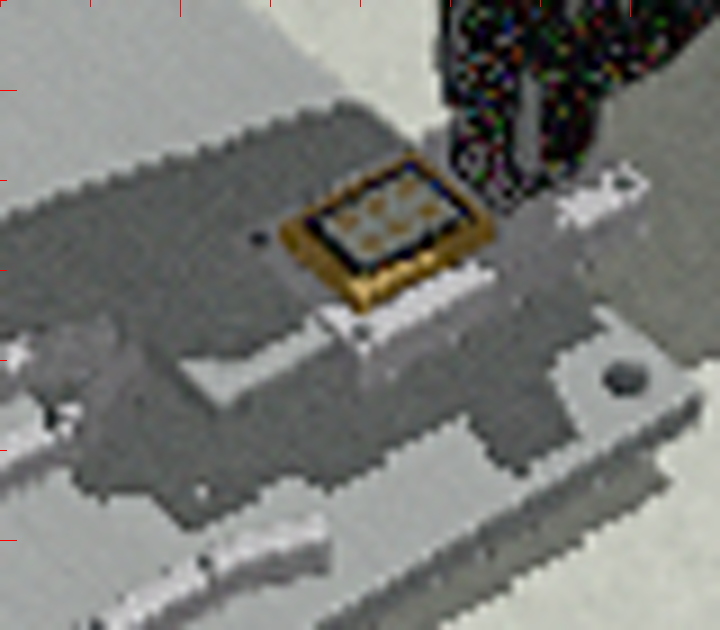

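```bash
python3 - <<'E'
from h import *
np.set_printoptions(precision=4,suppress=True)
f=lambda x0,y0,sc,p:(x0+(p[0]+.5)/sc-.5,y0+(p[1]+.5)/sc-.5)
A0=np.array([onz("scene",f(320,230,5,p),.018)[:2] for p in[(292,162),(343,226),(507,165)]])
for zz in (.0957,):
    B0=np.array([onz("scene",f(280,190,9,p),zz)[:2] for p in[(260,238),(362,333),(624,183)]])
print(A0,B0)
def axis(P):  # x axis from rear-left to front-left, and y from front-right to front-left
    u=P[1]-P[2];v=P[1]-P[0];print(np.linalg.norm(u),np.linalg.norm(v),np.degrees(np.arctan2(u[1],u[0])),np.degrees(np.arctan2(-v[0],v[1])))
    return (np.arctan2(u[1],u[0])*2+np.arctan2(-v[0],v[1]))/3
a=axis(A0);b=axis(B0)
# plate centre: mid of front-right and rear-left screws
for P in(A0,B0): print("centre",(P[0]+P[2])/2)
c=(B0[0]+B0[2])/2; print("eye by 72mm ahead",c+.072*np.array([np.cos(b),np.sin(b)]),"dir",np.degrees(b))
c=(A0[0]+A0[2])/2; print("check eye0",c+.072*np.array([np.cos(a),np.sin(a)]),np.degrees(a))
to(.5,.1,.1,94.5)
E
```

```text
[[0.4426 0.2276]
 [0.4478 0.2692]
 [0.3594 0.2833]] [[0.5387 0.0756]
 [0.5364 0.1181]
 [0.4461 0.1111]]
0.08949179252117283 0.04198259515452691 -9.028891052408378 -7.148334218681729
0.09052161570315002 0.04257854055538539 4.4471716549593285 3.132700564119629
centre [0.401  0.2554]
centre [0.4924 0.0933]
eye by 72mm ahead [0.5642 0.0984] dir 4.009014624679429
check eye0 [0.4723 0.2449] -8.402038774499493
t 14.28 tcp [0.4694 0.0915 0.1243] psi 94.48 gap 20.5 F [-0.5  0.2 -3.6]
now axes:  [ 24.2 -31.2   6.1] turn -0.02
axes after turn: tx 24.3 ty -31.1 tz 6.1
```

Request:
carry_out([
  [10,15,0,0,0],
  [10,12,0,0,0],
  [10,6,0,0,0],
  [10,3,0,0,0],
  [10,0,0,0,0],
])

```text
time_s: 14.7
tool_pos: [0.4694, 0.0912, 0.0879]
orientation: [-1.267, 1.172, 1.269]
ft_force: [-0.4, -1.0, -4.1]
finger_gap: 0.0211
```

```bash
python3 - <<'E'
from h import *
to(.5,.1,.0865,94.5); print(psi()[1][:,0])
E
```

```text
t 14.7 tcp [0.4694 0.0912 0.0879] psi 94.55 gap 21.1 F [-0.4 -1.  -4.1]
now axes:  [  1.3 -31.2   6.4] turn 0.05
axes after turn: tx 1.4 ty -31.2 tz 6.4
[-1.64574572e-03  6.45880708e-05 -9.99998644e-01]
```

Slide forward in gentle steps.

Request:
carry_out([
  [10,0,-8,0,0],
  [10,0,-8,0,0],
  [10,0,-8,0,0],
  [10,0,-8,0,0],
  [10,0,-8,0,0],
])

```text
time_s: 15.12
tool_pos: [0.5108, 0.0941, 0.0894]
orientation: [-1.268, 1.17, 1.266]
ft_force: [0.2, 0.6, -2.6]
finger_gap: 0.0212
```

Request:
carry_out([
  [10,0,-8,0,0],
  [10,0,-8,0,0],
  [10,0,-8,0,0],
  [10,0,-4,0,0],
  [10,0,0,0,0],
])

```text
time_s: 15.53
tool_pos: [0.5388, 0.0962, 0.0889]
orientation: [-1.268, 1.171, 1.267]
ft_force: [0.5, -0.5, -3.6]
finger_gap: 0.0209
```

```bash
python3 - <<'E'
from h import *
to(.5,.1,.0865,94.5); print(psi()[1][:,0])
s=grab_frame("scene");cv2.imwrite("pics/s13.png",s)
crop(s,220,170,130,120,6,"pics/s13c.png")
E
```

```text
t 15.53 tcp [0.5388 0.0962 0.0889] psi 94.53 gap 20.9 F [ 0.5 -0.5 -3.6]
now axes:  [ 2.4 38.4  6.9] turn 0.03
axes after turn: tx 2.4 ty 38.4 tz 6.9
[ 4.49190057e-04 -1.28116505e-04 -9.99999891e-01]
```

View pics/s13c.png

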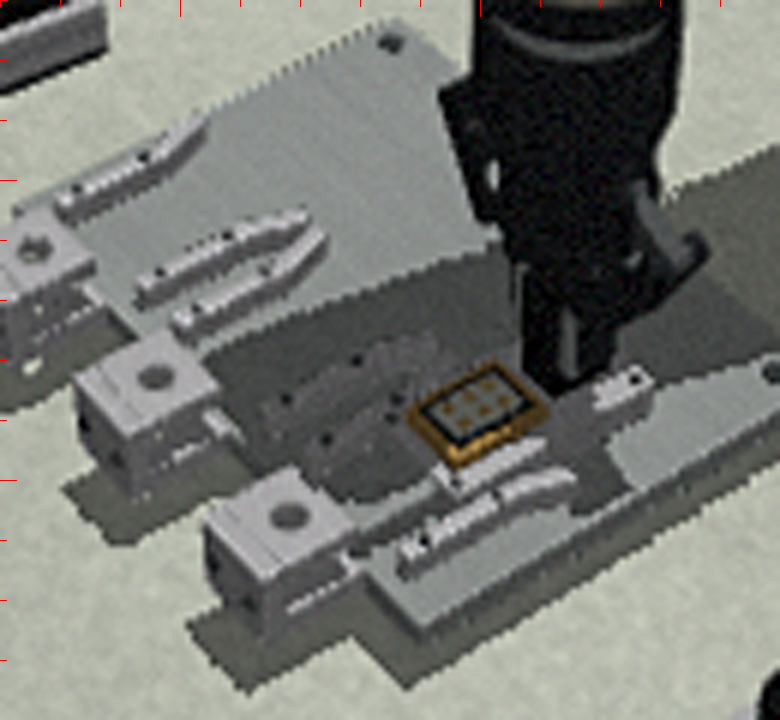

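Request:
carry_out([
  [10,1,-6,0,0],
  [10,0.5,-6,0,0],
  [10,0,-6,0,0],
  [10,0,-6,0,0],
  [10,0,-6,0,0],
])

```text
time_s: 16.0
tool_pos: [0.5686, 0.0986, 0.0873]
orientation: [-1.267, 1.171, 1.267]
ft_force: [-0.1, -0.4, -4.1]
finger_gap: 0.0209
```

Request:
carry_out([
  [10,0,-2,0,0],
  [10,0,-2,0,0],
  [10,0,-1.5,0,0],
  [10,0,-1,0,0],
  [10,0,0,0,0],
])

```text
time_s: 16.42
tool_pos: [0.5745, 0.0991, 0.0873]
orientation: [-1.267, 1.171, 1.267]
ft_force: [-0.0, -0.4, -3.9]
finger_gap: 0.0208
```

```bash
python3 - <<'E'
from h import *
to(.5694,.0996,.0862,94.5); print(psi()[1][:,0])
s=grab_frame("scene");cv2.imwrite("pics/s14.png",s)
crop(s,220,170,130,120,6,"pics/s14c.png")
E
```

```text
t 16.42 tcp [0.5745 0.0991 0.0873] psi 94.53 gap 20.8 F [-0.  -0.4 -3.9]
now axes:  [1.1 5.  0.9] turn 0.03
axes after turn: tx 1.1 ty 5.0 tz 0.9
[-2.51737150e-05 -1.05327477e-04 -9.99999994e-01]
```

View pics/s14c.png

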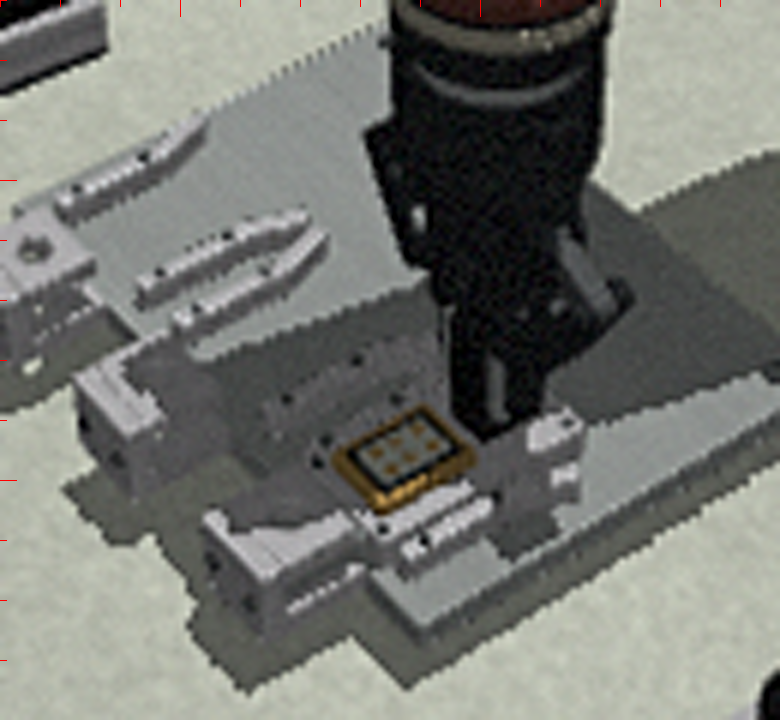

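Request:
carry_out([
  [10,0.6,-0.6,0,0],
  [10,0,-0.5,0,0],
  [10,0,-0.5,0,0],
  [10,0,0,0,0],
  [10,0,0,0,0],
])

```text
time_s: 16.88
tool_pos: [0.576, 0.0992, 0.0867]
orientation: [-1.267, 1.171, 1.267]
ft_force: [-0.8, -0.3, -4.6]
finger_gap: 0.0208
```

Request:
carry_out([
  [10,0,-0.5,0,0],
  [10,0,-0.5,0,0],
  [10,0,-0.5,0,0],
  [10,0,0,0,0],
  [10,0,0,0,0],
])

```text
time_s: 17.3
tool_pos: [0.5772, 0.0993, 0.0866]
orientation: [-1.267, 1.171, 1.268]
ft_force: [-2.1, -0.5, -2.2]
finger_gap: 0.0209
```

Request:
carry_out([
  [10,0,-0.5,0,0],
  [10,0,-0.5,0,0],
  [10,0,-0.5,0,0],
  [10,0,0,0,0],
  [10,0,0,0,0],
])

```text
time_s: 17.72
tool_pos: [0.5773, 0.0993, 0.0865]
orientation: [-1.266, 1.174, 1.27]
ft_force: [-11.5, -2.0, 4.0]
finger_gap: 0.021
```

Request:
carry_out([
  [10,0,1,0,0],
  [10,0,1,0,0],
  [10,0.5,0.3,0,0],
  [10,0,0,0,0],
  [10,0,0,0,0],
])

```text
time_s: 18.13
tool_pos: [0.577, 0.0993, 0.0864]
orientation: [-1.268, 1.17, 1.267]
ft_force: [-0.3, 0.1, -2.6]
finger_gap: 0.0206
```

Request:
carry_out([
  [10,0.5,0,0,0],
  [10,0.5,0,0,0],
  [10,0,0,0,0],
  [10,0,0,0,0],
  [10,0,0,0,0],
])

```text
time_s: 18.55
tool_pos: [0.577, 0.0992, 0.0862]
orientation: [-1.268, 1.17, 1.266]
ft_force: [-4.5, 0.1, 6.3]
finger_gap: 0.0208
```

Request:
carry_out([
  [10,-0.6,0.5,0,0],
  [10,0,0.5,0,0],
  [10,0,0,0,0],
  [10,0.3,0,0,0],
  [10,0,0,0,0],
])

```text
time_s: 18.97
tool_pos: [0.5764, 0.0991, 0.0863]
orientation: [-1.268, 1.17, 1.266]
ft_force: [1.2, -0.7, 4.7]
finger_gap: 0.0211
```

Request:
carry_out([
  [22,0,0,0,0],
  [24,0,0,0,0],
  [28,0,0,0,0],
  [40,0,0,0,0],
  [60,0,0,0,0],
])

```text
time_s: 19.38
tool_pos: [0.5753, 0.0992, 0.085]
orientation: [-1.267, 1.171, 1.268]
ft_force: [0.3, -0.0, -0.5]
finger_gap: 0.0504
```

Request:
carry_out([
  [60,-10,0,0,0],
  [60,-20,0,0,0],
  [60,-30,0,0,0],
  [60,-30,0,0,0],
  [60,0,0,0,0],
])

```text
time_s: 19.8
tool_pos: [0.5784, 0.0991, 0.1828]
orientation: [-1.272, 1.165, 1.26]
ft_force: [0.3, 1.0, 0.6]
finger_gap: 0.0601
```

```bash
python3 - <<'E'
from h import *
to(.577,.2915,.18,90)
s=grab_frame("scene");cv2.imwrite("pics/s15.png",s)
crop(s,220,170,130,120,6,"pics/s15c.png")
crop(s,320,230,150,135,5,"pics/s15l.png")
E
```

```text
t 19.8 tcp [0.5784 0.0991 0.1828] psi 94.54 gap 60.1 F [0.3 1.  0.6]
now axes:  [  2.7 -13.8 191.9] turn 4.54
axes after turn: tx 2.8 ty 1.4 tz 192.4
```

View pics/s15c.png

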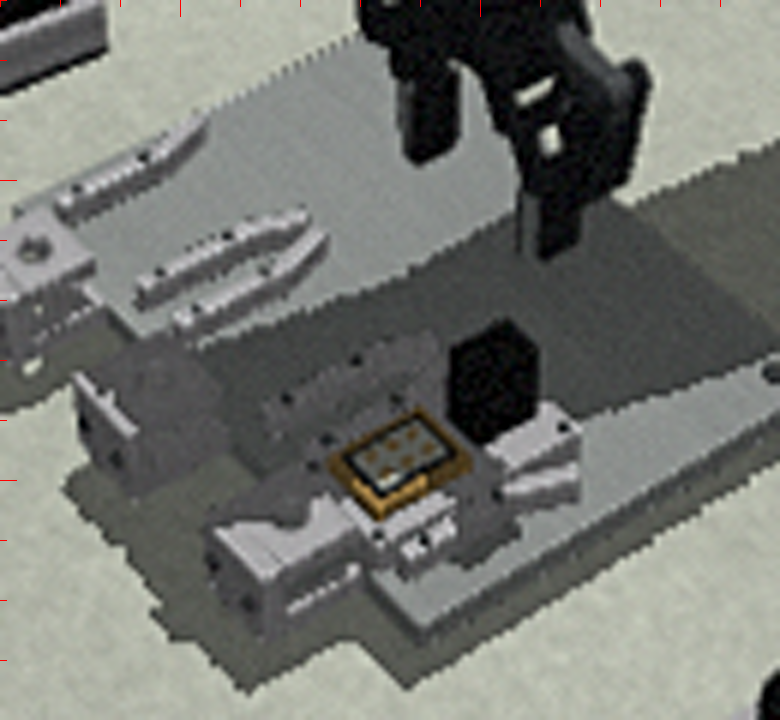

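View pics/s15l.png

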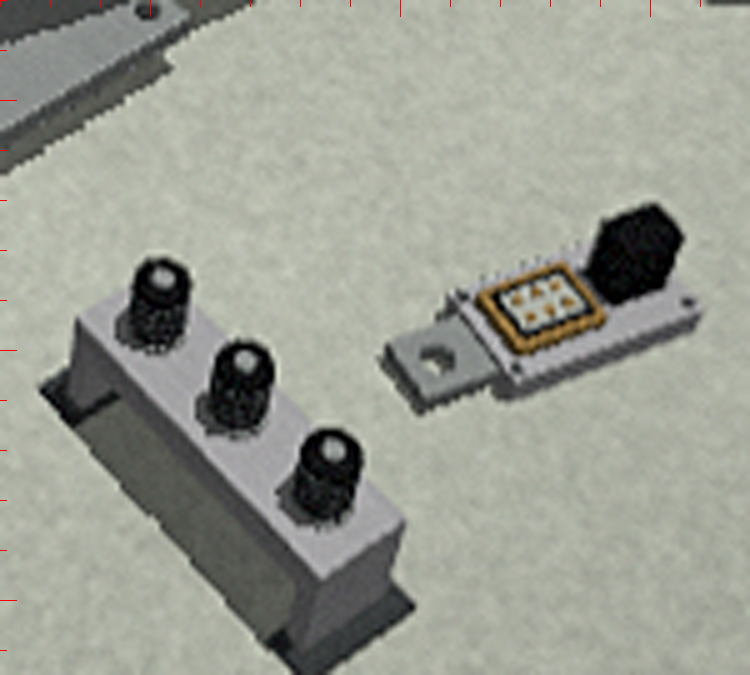

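Request:
carry_out([
  [60,0,0,0,-7.1],
  [60,0,0,0,-7.1],
  [60,0,0,0,-7.1],
  [60,0,0,0,-7.1],
  [60,0,0,0,-7.1],
])

```text
time_s: 20.27
tool_pos: [0.5753, 0.0992, 0.1749]
orientation: [-1.706, 0.789, 1.708]
ft_force: [0.2, 0.5, -0.2]
finger_gap: 0.06
```

Request:
carry_out([
  [60,0,0,0,-7.1],
  [60,0,0,0,-7.1],
  [60,0,0,0,-7.1],
  [60,0,0,0,-7.1],
  [60,0,0,0,-7.1],
])

```text
time_s: 20.68
tool_pos: [0.5753, 0.0992, 0.1748]
orientation: [-2.089, 0.259, 2.092]
ft_force: [-1.0, -0.7, -0.1]
finger_gap: 0.0599
```

Request:
carry_out([
  [60,0,0,0,-7.1],
  [60,0,0,0,-7.1],
  [60,0,-24,0,0],
  [60,0,-24,0,0],
  [60,0,-24,0,0],
])

```text
time_s: 21.1
tool_pos: [0.5757, 0.1717, 0.1749]
orientation: [-2.218, 0.006, 2.22]
ft_force: [-0.3, -0.8, 0.1]
finger_gap: 0.0597
```

Request:
carry_out([
  [60,0,-24,0,0],
  [60,0,-24,0,0],
  [60,0,-24,0,0],
  [60,0,-24,0,0],
  [60,0,-24,0,0],
])

```text
time_s: 21.52
tool_pos: [0.5761, 0.2923, 0.1748]
orientation: [-2.218, 0.006, 2.221]
ft_force: [0.9, -0.9, 0.7]
finger_gap: 0.0601
```

```bash
python3 - <<'E'
from h import *
to(.579,.2915,.088,180)
s=grab_frame("scene")
crop(s,280,150,150,170,4,"pics/s16l.png")
E
```

```text
t 21.52 tcp [0.5761 0.2923 0.1748] psi 179.74 gap 60.1 F [ 0.9 -0.9  0.7]
now axes:  [86.8  0.7 -3. ] turn -0.26
axes after turn: tx 86.8 ty 0.8 tz -2.9
```

View pics/s16l.png

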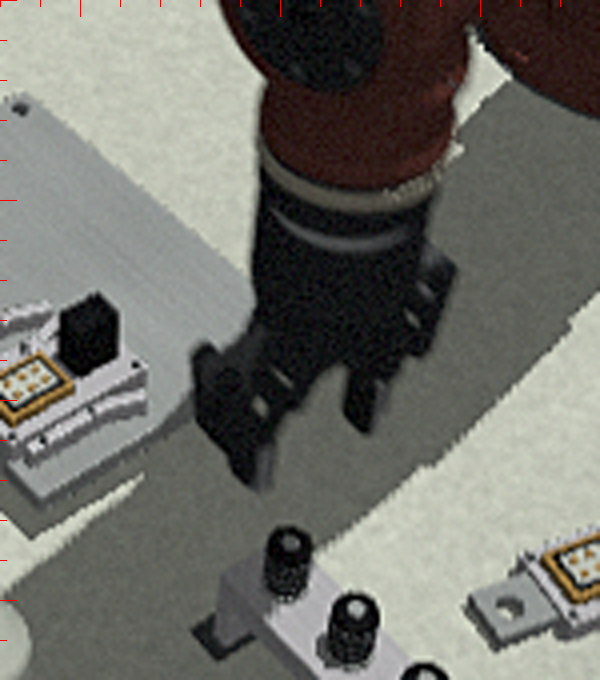

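Request:
carry_out([
  [60,10,0.8,-2.9,-0.2],
  [60,25,0,0,0],
  [60,25,0,0,0],
  [60,18,0,0,0],
  [60,8,0,0,0],
])

```text
time_s: 21.98
tool_pos: [0.5776, 0.2889, 0.085]
orientation: [2.216, -0.004, -2.227]
ft_force: [-0.8, -1.1, 0.1]
finger_gap: 0.0598
```

Request:
carry_out([
  [10,0,0,0,0],
  [10,0,0,0,0],
  [10,0,0,0,0],
  [10,0,0,0,0],
  [10,0,0,0,0],
])

```text
time_s: 22.4
tool_pos: [0.5801, 0.2904, 0.0911]
orientation: [-2.223, 0.001, 2.219]
ft_force: [-3.3, -1.3, 6.0]
finger_gap: 0.0217
```

Request:
carry_out([
  [10,0,0,0,0],
  [10,0,0,0,0],
  [10,0,0,0,0],
  [10,0,0,0,0],
  [10,0,0,0,0],
])

```text
time_s: 22.82
tool_pos: [0.5801, 0.2904, 0.0911]
orientation: [-2.223, 0.001, 2.219]
ft_force: [-3.4, -2.3, 6.9]
finger_gap: 0.0217
```

```bash
python3 - <<'E'
from h import *
to(.579,.2915,.088,180)
s=grab_frame("scene")
crop(s,310,200,90,110,6,"pics/s17l.png")
E
```

```text
t 22.82 tcp [0.5801 0.2904 0.0911] psi 179.94 gap 21.7 F [-3.4 -2.3  6.9]
now axes:  [ 3.1 -1.1  1.1] turn -0.06
axes after turn: tx 3.1 ty -1.1 tz 1.1
```

View pics/s17l.png

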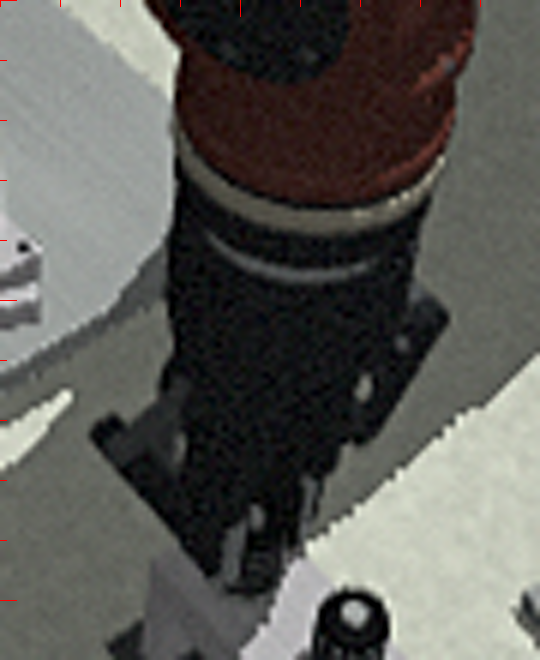

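Request:
carry_out([
  [10,-6,0,0,0],
  [10,-12,0,0,0],
  [10,-20,0,0,0],
  [10,-20,0,0,0],
  [10,-20,0,0,0],
])

```text
time_s: 23.28
tool_pos: [0.5797, 0.2904, 0.1695]
orientation: [-2.222, 0.001, 2.22]
ft_force: [0.0, -0.0, -0.3]
finger_gap: 0.0217
```

Request:
carry_out([
  [10,-7,0,0,0],
  [10,0,0,0,0],
  [10,0,0,0,0],
  [10,0,0,0,0],
  [10,0,0,0,0],
])

```text
time_s: 23.7
tool_pos: [0.5788, 0.2902, 0.1728]
orientation: [-2.219, 0.002, 2.224]
ft_force: [-0.0, 0.4, -1.3]
finger_gap: 0.0217
```

```bash
python3 - <<'E'
from h import *
to(.6705,.1070,.175,180);print(psi()[1][:,0])
s=grab_frame("scene")
crop(s,310,180,90,110,6,"pics/s18l.png")
E
```

```text
t 23.7 tcp [0.5788 0.2902 0.1728] psi 179.93 gap 21.7 F [-0.   0.4 -1.3]
now axes:  [ -2.2 183.1 -91.9] turn -0.07
axes after turn: tx -2.2 ty 183.2 tz -91.7
[-2.18102479e-03 -6.78038624e-04 -9.99997392e-01]
```

View pics/s18l.png

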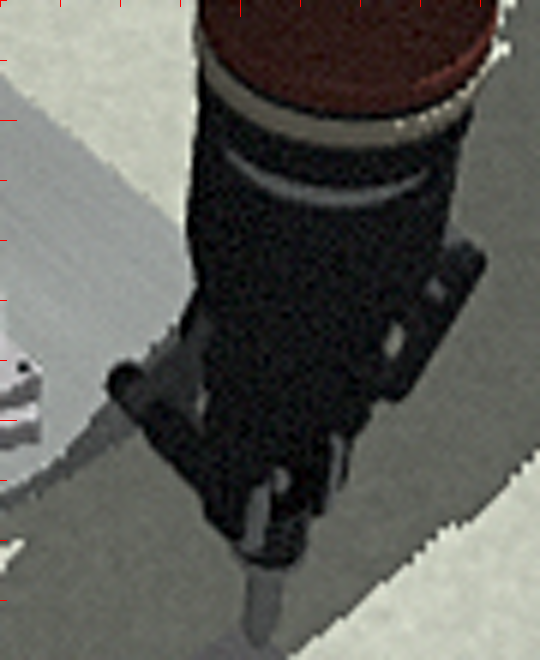

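Request:
carry_out([
  [10,0,22.9,-11.5,0],
  [10,0,22.9,-11.5,0],
  [10,0,22.9,-11.5,0],
  [10,0,22.9,-11.5,0],
  [10,0,22.9,-11.5,0],
])

```text
time_s: 24.17
tool_pos: [0.6369, 0.1747, 0.1735]
orientation: [-2.22, 0.001, 2.222]
ft_force: [1.4, 0.9, -0.2]
finger_gap: 0.0216
```

Request:
carry_out([
  [10,0,22.9,-11.5,0],
  [10,0,22.9,-11.5,0],
  [10,0,22.9,-11.5,0],
  [10,0,0,0,0],
  [10,0,0,0,0],
])

```text
time_s: 24.58
tool_pos: [0.6713, 0.1058, 0.1733]
orientation: [-2.218, 0.004, 2.221]
ft_force: [-0.7, 1.5, -1.6]
finger_gap: 0.0216
```

```bash
python3 - <<'E'
from h import *
to(.6705,.1070,.175,180);print(psi()[1][:,0])
s=grab_frame("scene");t=cv2.convertScaleAbs(grab_frame("top"),alpha=2)
crop(s,220,160,100,120,6,"pics/s19.png")
crop(t,205,140,120,100,6,"pics/t19.png")
E
```

```text
t 24.58 tcp [0.6713 0.1058 0.1733] psi 179.81 gap 21.6 F [-0.7  1.5 -1.6]
now axes:  [-1.7 -1.2  0.8] turn -0.19
axes after turn: tx -1.7 ty -1.2 tz 0.8
[-1.55076765e-03  4.74196923e-05 -9.99998796e-01]
```

View pics/s19.png

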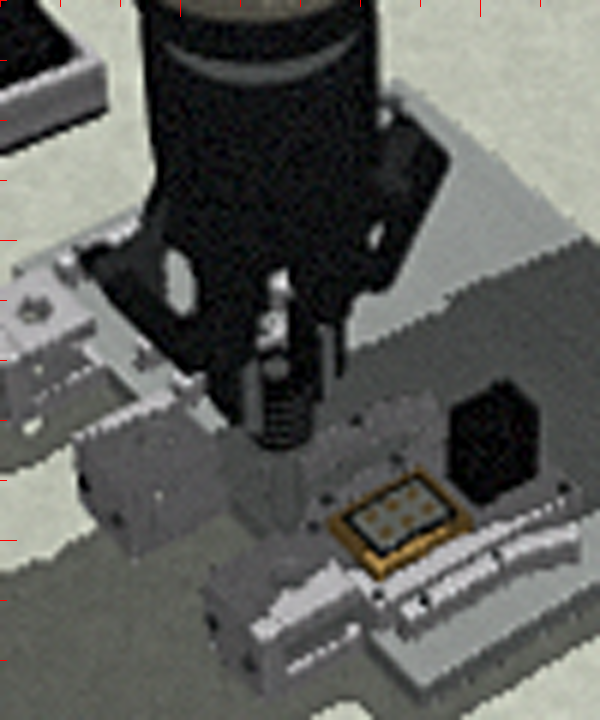

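View pics/t19.png

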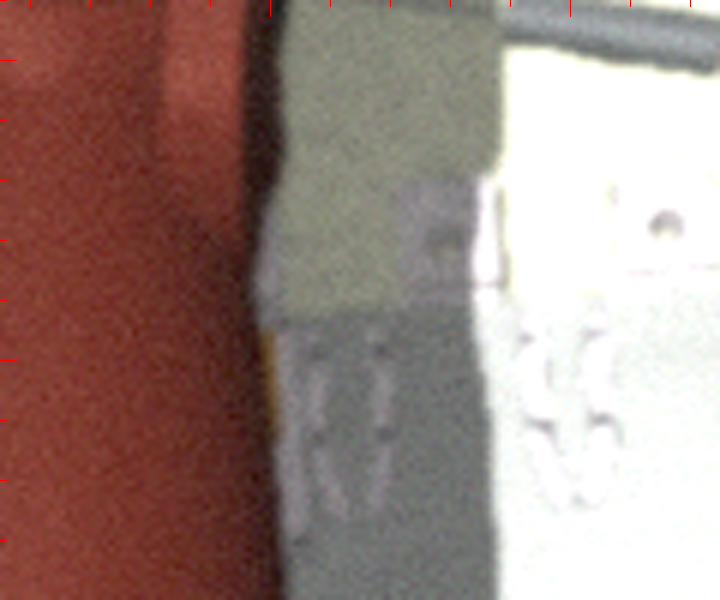

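```bash
python3 - <<'E'
from h import *
s=grab_frame("scene");s0=s
s=cv2.convertScaleAbs((255*(s/255.)**.5).astype(np.uint8),alpha=1.5,beta=-90)
crop(s,240,220,60,55,12,"pics/s20.png")
p=state()['tool_pos'];print(p,"pred tip px",proj("scene",p-[0,0,.0811]), "hole",proj("scene",[.6704,.107,.068]))
E
```

```text
[0.67075571 0.10788285 0.17403292] pred tip px [267.73506623 248.42597847] hole [267.98909432 255.4065777 ]
```

View pics/s20.png

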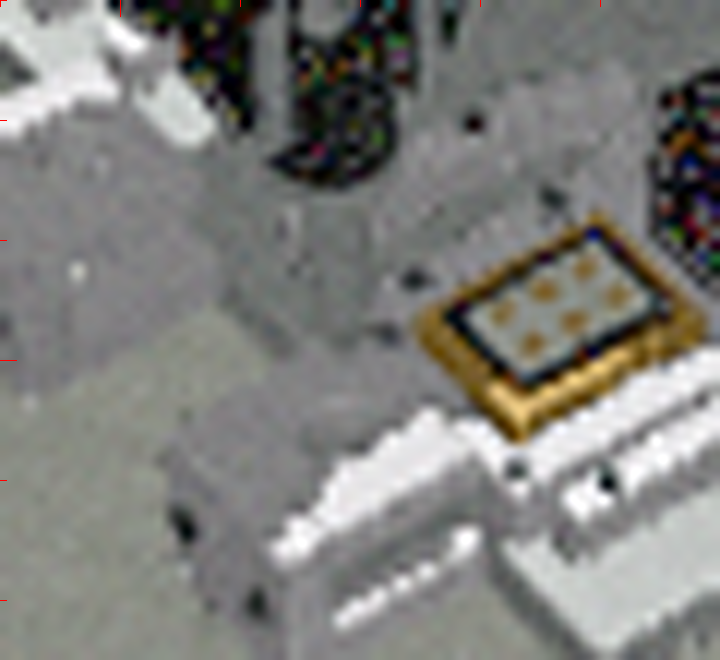

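Request:
carry_out([
  [10,5,0,0,0],
  [10,5,0,0,0],
  [10,0,0,0,0],
  [10,0,0,0,0],
  [10,0,0,0,0],
])

```text
time_s: 25.15
tool_pos: [0.6711, 0.1073, 0.1644]
orientation: [-2.221, 0.001, 2.221]
ft_force: [-0.4, 0.6, -0.2]
finger_gap: 0.0216
```

```bash
python3 - <<'E'
from h import *
to(.6704,.1070,.0971,180);print(psi()[1][:,0],state()['joint_velocities'].round(3))
E
```

```text
t 25.15 tcp [0.6711 0.1073 0.1644] psi 179.95 gap 21.6 F [-0.4  0.6 -0.2]
now axes:  [67.3  0.3  0.7] turn -0.05
axes after turn: tx 67.3 ty 0.3 tz 0.7
[-1.53528638e-04 -1.29720286e-04 -9.99999980e-01] [-0.003  0.     0.008  0.002 -0.001 -0.001]
```

Request:
carry_out([
  [10,4,0.3,0.6,0],
  [10,4,0,0,0],
  [10,4,0,0,0],
  [10,4,0,0,0],
  [10,4,0,0,0],
])

```text
time_s: 25.57
tool_pos: [0.6706, 0.1067, 0.1438]
orientation: [-2.221, 0.001, 2.221]
ft_force: [0.3, -1.2, -1.5]
finger_gap: 0.0214
```

Request:
carry_out([
  [10,3,0,0,0],
  [10,3,0,0,0],
  [10,3,0,0,0],
  [10,3,0,0,0],
  [10,0,0,0,0],
])

```text
time_s: 25.98
tool_pos: [0.6706, 0.1066, 0.1318]
orientation: [-2.221, 0.002, 2.221]
ft_force: [0.8, 0.2, -2.2]
finger_gap: 0.0215
```

```bash
python3 - <<'E'
from h import *
to(.6704,.1070,.0971,180);print(psi()[1][:,0],state()['moment'].round(3))
s=grab_frame("scene")
s=cv2.convertScaleAbs((255*(s/255.)**.5).astype(np.uint8),alpha=1.5,beta=-90)
crop(s,240,220,60,55,12,"pics/s21.png")
E
```

```text
t 25.98 tcp [0.6706 0.1066 0.1318] psi 179.93 gap 21.5 F [ 0.8  0.2 -2.2]
now axes:  [34.7 -0.4  0.2] turn -0.07
axes after turn: tx 34.7 ty -0.4 tz 0.2
[-3.85239038e-04 -3.12192076e-04 -9.99999877e-01] [-0.206 -0.16   0.019]
```

View pics/s21.png

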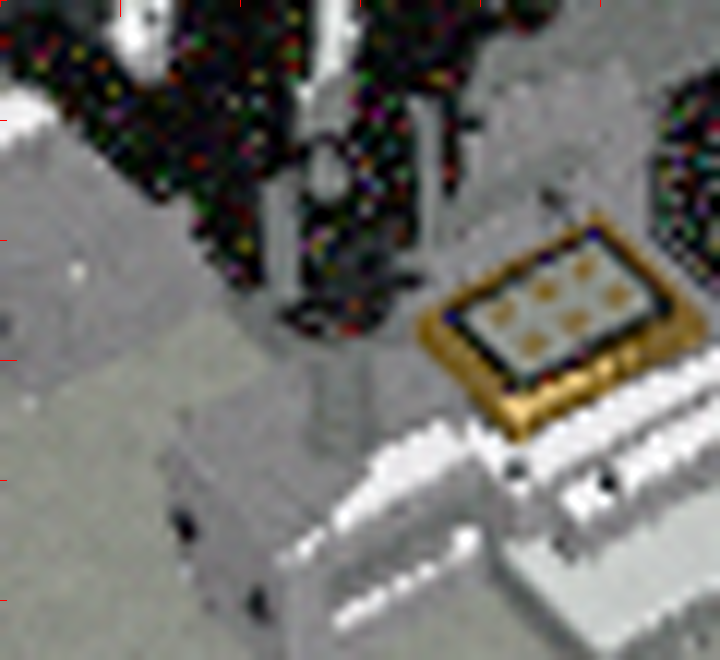

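Request:
carry_out([
  [10,3,0,0,0],
  [10,3,0,0,0],
  [10,3,0,0,0],
  [10,3,0,0,0],
  [10,0,0,0,0],
])

```text
time_s: 26.45
tool_pos: [0.6705, 0.1067, 0.1196]
orientation: [-2.22, 0.002, 2.222]
ft_force: [0.9, -1.7, -1.4]
finger_gap: 0.0216
```

Request:
carry_out([
  [10,3,0,0,0],
  [10,3,0,0,0],
  [10,3,0,0,0],
  [10,2,0,0,0],
  [10,0,0,0,0],
])

```text
time_s: 26.87
tool_pos: [0.6705, 0.1067, 0.1088]
orientation: [-2.22, 0.002, 2.222]
ft_force: [-0.0, -2.0, -2.9]
finger_gap: 0.022
```

Request:
carry_out([
  [10,3,0,0,0],
  [10,3,0,0,0],
  [10,3,0,0,0],
  [10,1.5,0,0,0],
  [10,0,0,0,0],
])

```text
time_s: 27.28
tool_pos: [0.6705, 0.1066, 0.0983]
orientation: [-2.22, 0.002, 2.222]
ft_force: [0.5, -2.8, -1.5]
finger_gap: 0.0213
```

Request:
carry_out([
  [10,1,0,0,0],
  [10,1,0,0,0],
  [10,0,0,0,0],
  [10,0,0,0,0],
  [10,0,0,0,0],
])

```text
time_s: 27.7
tool_pos: [0.6707, 0.1066, 0.0972]
orientation: [-2.221, 0.002, 2.221]
ft_force: [-1.4, -3.8, 2.1]
finger_gap: 0.0217
```

Request:
carry_out([
  [10,1,0,0,0],
  [10,1,0,0,0],
  [10,0,0,0,0],
  [10,0,0,0,0],
  [10,0,0,0,0],
])

```text
time_s: 28.12
tool_pos: [0.6708, 0.1066, 0.097]
orientation: [-2.222, 0.002, 2.22]
ft_force: [-7.4, -4.5, 14.9]
finger_gap: 0.0217
```

Request:
carry_out([
  [60,-1,0,0,0],
  [60,-1,0,0,0],
  [60,0,0,0,0],
  [60,0,0,0,0],
  [60,0,0,0,0],
])

```text
time_s: 28.53
tool_pos: [0.6706, 0.107, 0.0966]
orientation: [-2.22, 0.001, 2.221]
ft_force: [0.2, 0.2, 0.1]
finger_gap: 0.0599
```

Request:
carry_out([
  [60,-10,0,0,0],
  [60,-30,0,0,0],
  [60,-40,0,0,0],
  [60,0,-36,0,7],
  [60,0,0,0,7],
])

```text
time_s: 28.95
tool_pos: [0.6721, 0.1467, 0.1815]
orientation: [-2.094, 0.258, 2.082]
ft_force: [-0.5, 1.1, -0.5]
finger_gap: 0.0604
```

```bash
python3 - <<'E'
from h import *
to(.37,.36,.18,82)
s=grab_frame("scene");cv2.imwrite("pics/s22.png",s)
crop(s,200,170,130,110,6,"pics/s22c.png")
E
```

```text
t 28.95 tcp [0.6721 0.1467 0.1815] psi 165.76 gap 60.4 F [-0.5  1.1 -0.5]
now axes:  [ 1.000e-01 -1.325e+02  3.453e+02] turn 83.76
axes after turn: tx 1.5 ty 328.8 tz 169.2
```

View pics/s22c.png

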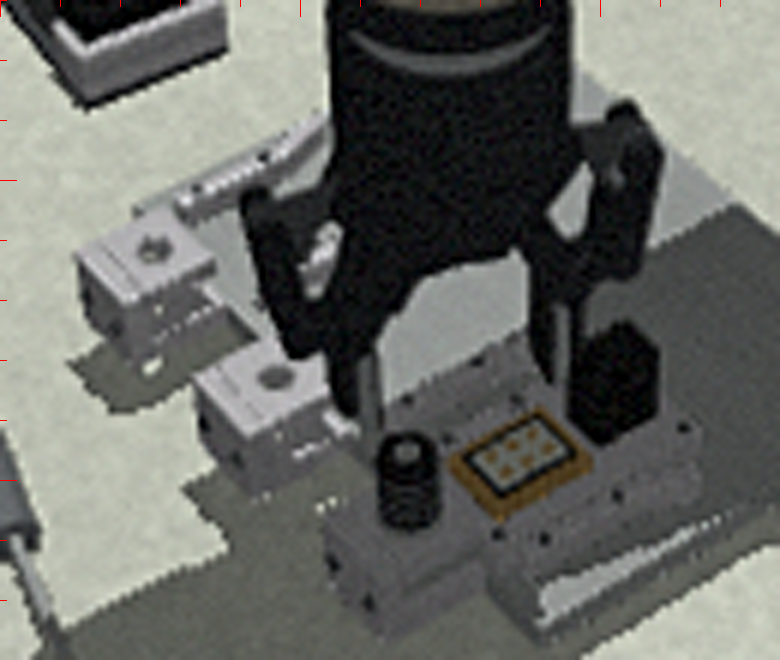

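View pics/s22.png

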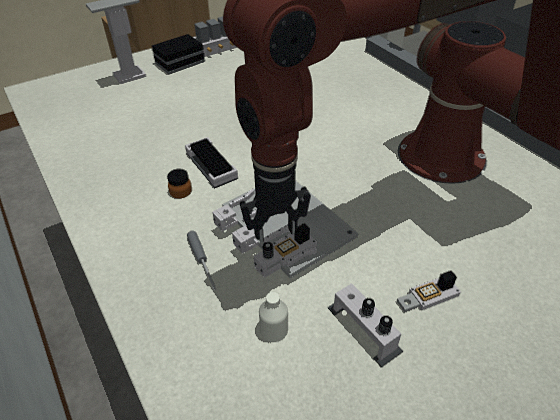

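```bash
python3 - <<'E'
from h import *
np.set_printoptions(precision=4,suppress=True)
f=lambda x0,y0,sc,p:(x0+(p[0]+.5)/sc-.5,y0+(p[1]+.5)/sc-.5)
def an(P):
    u=P[1]-P[2];v=P[1]-P[0];a=(np.arctan2(u[1],u[0])*2+np.arctan2(-v[0],v[1]))/3;c=(P[0]+P[2])/2;d=np.array([np.cos(a),np.sin(a)])
    print(np.linalg.norm(u),np.linalg.norm(v),np.degrees(a),"centre",c,"eye",c+.072*d,"grip",c-.025*d)
an(np.array([onz("scene",f(320,230,5,p),.018)[:2] for p in[(292,162),(343,226),(507,165)]]))
an(np.array([onz("scene",f(320,230,5,p),.018)[:2] for p in[(463,298),(515,368),(688,303)]]))
E
```

```text
0.08949179252117283 0.04198259515452691 -8.402038774499493 centre [0.401  0.2554] eye [0.4723 0.2449] grip [0.3763 0.2591]
0.09032293023271636 0.04039838932611002 -10.14051362453313 centre [0.3891 0.3566] eye [0.46   0.3439] grip [0.3645 0.361 ]
```

Request:
carry_out([
  [60,0,0,0,7.1],
  [60,0,0,0,7.1],
  [60,0,0,0,7.1],
  [60,0,0,0,7.1],
  [60,0,0,0,7.1],
])

```text
time_s: 29.42
tool_pos: [0.6706, 0.1422, 0.177]
orientation: [-1.705, 0.791, 1.705]
ft_force: [-0.2, -0.3, 0.2]
finger_gap: 0.0602
```

Request:
carry_out([
  [60,0,0,0,7.1],
  [60,0,0,0,7.1],
  [60,0,0,0,7.1],
  [60,0,0,0,7.1],
  [60,0,0,0,7.1],
])

```text
time_s: 29.83
tool_pos: [0.6706, 0.1422, 0.177]
orientation: [-1.27, 1.169, 1.27]
ft_force: [-0.6, -0.6, -0.0]
finger_gap: 0.06
```

Request:
carry_out([
  [60,0,0,0,7.1],
  [60,0,0,0,7.1],
  [60,0,0,0,0],
  [60,0,0,0,0],
  [60,0,0,0,0],
])

```text
time_s: 30.25
tool_pos: [0.6707, 0.1425, 0.177]
orientation: [-1.093, 1.279, 1.093]
ft_force: [0.1, 0.6, -0.5]
finger_gap: 0.0598
```

```bash
python3 - <<'E'
from h import *
to(.3645,.361,.11,80.5)
E
```

```text
t 30.25 tcp [0.6707 0.1425 0.177 ] psi 81.02 gap 59.8 F [ 0.1  0.6 -0.5]
now axes:  [ 67.  336.5 168.1] turn 0.52
axes after turn: tx 67.0 ty 338.0 tz 165.0
```

Request:
carry_out([
  [60,0,0,0,0.5],
  [60,0,26,12.7,0],
  [60,0,26,12.7,0],
  [60,0,26,12.7,0],
  [60,0,26,12.7,0],
])

```text
time_s: 30.67
tool_pos: [0.5758, 0.2109, 0.1768]
orientation: [-1.084, 1.284, 1.084]
ft_force: [-0.4, 0.2, -0.2]
finger_gap: 0.0598
```

Request:
carry_out([
  [60,0,26,12.7,0],
  [60,0,26,12.7,0],
  [60,0,26,12.7,0],
  [60,0,26,12.7,0],
  [60,0,26,12.7,0],
])

```text
time_s: 31.08
tool_pos: [0.4583, 0.2957, 0.1771]
orientation: [-1.084, 1.284, 1.084]
ft_force: [0.4, 1.1, -0.3]
finger_gap: 0.0598
```

Request:
carry_out([
  [60,10,26,12.7,0],
  [60,15,26,12.7,0],
  [60,15,26,12.7,0],
  [60,15,26,12.7,0],
  [60,10,0,0,0],
])

```text
time_s: 31.5
tool_pos: [0.3616, 0.3646, 0.1106]
orientation: [-1.086, 1.284, 1.088]
ft_force: [-0.0, 0.3, -0.4]
finger_gap: 0.0601
```

```bash
python3 - <<'E'
from h import *
to(.3645,.361,.044,80.5)
s=grab_frame("scene")
crop(s,350,160,140,150,4,"pics/s23.png")
E
```

```text
t 31.5 tcp [0.3616 0.3646 0.1106] psi 80.56 gap 60.1 F [-0.   0.3 -0.4]
now axes:  [66.6 -3.6 -3.1] turn 0.06
axes after turn: tx 66.6 ty -3.4 tz -3.1
```

View pics/s23.png

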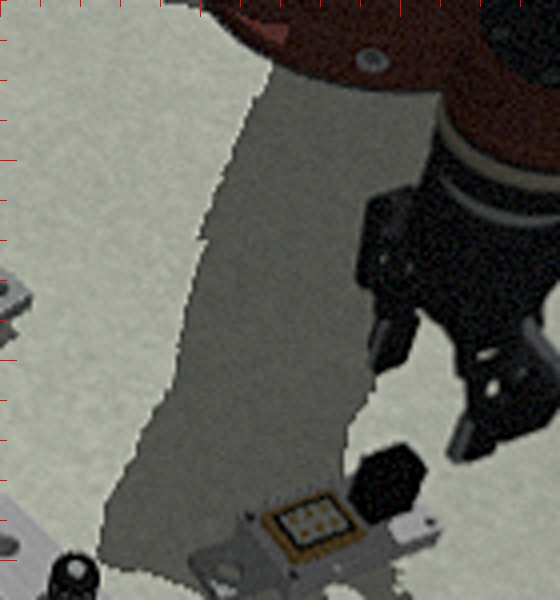

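Request:
carry_out([
  [60,10,-2.5,-2.5,0],
  [60,20,0,0,0],
  [60,20,0,0,0],
  [60,12,0,0,0],
  [60,4,0,0,0],
])

```text
time_s: 31.97
tool_pos: [0.3677, 0.3586, 0.044]
orientation: [-1.082, 1.288, 1.083]
ft_force: [-2.0, 0.4, -0.3]
finger_gap: 0.0598
```

Request:
carry_out([
  [10,0,0,0,0],
  [10,0,0,0,0],
  [10,0,0,0,0],
  [10,0,0,0,0],
  [10,0,0,0,0],
])

```text
time_s: 32.38
tool_pos: [0.3687, 0.3603, 0.0474]
orientation: [-1.083, 1.283, 1.082]
ft_force: [0.4, -1.9, 5.6]
finger_gap: 0.0207
```

Request:
carry_out([
  [10,0,0,0,0],
  [10,0,0,0,0],
  [10,0,0,0,0],
  [10,0,0,0,0],
  [10,0,0,0,0],
])

```text
time_s: 32.8
tool_pos: [0.3687, 0.3603, 0.0474]
orientation: [-1.083, 1.283, 1.082]
ft_force: [0.4, -1.3, 5.7]
finger_gap: 0.0207
```

```bash
python3 - <<'E'
from h import *
to(.3645,.361,.044,80.5)
s=grab_frame("scene")
crop(s,350,160,140,150,4,"pics/s24.png")
E
```

```text
t 32.8 tcp [0.3687 0.3603 0.0474] psi 80.24 gap 20.7 F [ 0.4 -1.3  5.7]
now axes:  [ 3.4  4.3 -0. ] turn -0.26
axes after turn: tx 3.4 ty 4.3 tz -0.0
```

View pics/s24.png

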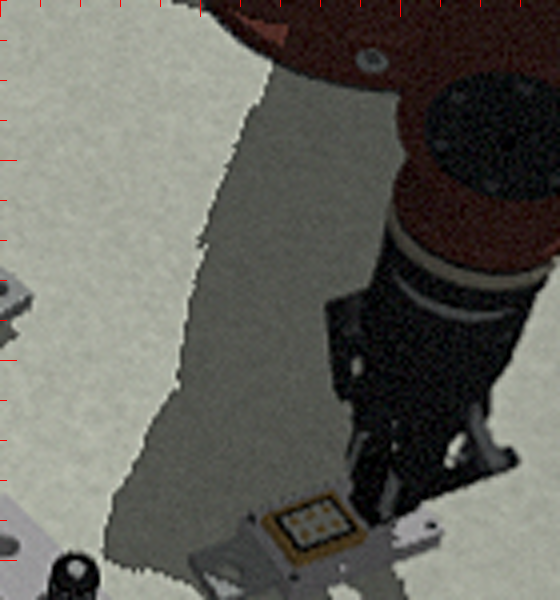

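Request:
carry_out([
  [10,-10,0,0,0],
  [10,-20,0,0,0],
  [10,-30,0,0,0],
  [10,-30,0,0,0],
  [10,-30,0,0,0],
])

```text
time_s: 33.27
tool_pos: [0.3669, 0.3597, 0.1674]
orientation: [-1.083, 1.286, 1.083]
ft_force: [1.5, 1.3, -3.3]
finger_gap: 0.0208
```

Request:
carry_out([
  [10,-18,0,0,0],
  [10,0,0,0,-4.8],
  [10,0,0,0,-4.8],
  [10,0,0,0,-4.7],
  [10,0,0,0,0],
])

```text
time_s: 33.68
tool_pos: [0.3673, 0.3599, 0.1843]
orientation: [-1.27, 1.169, 1.27]
ft_force: [0.5, 0.1, -4.1]
finger_gap: 0.0208
```

```bash
python3 - <<'E'
from h import *
to(.4792,.0022,.185,94.5); print(psi()[1][:,0])
E
```

```text
t 33.68 tcp [0.3673 0.3599 0.1843] psi 94.76 gap 20.8 F [ 0.5  0.1 -4.1]
now axes:  [  -0.7  -81.8 -365.7] turn 0.26
axes after turn: tx -0.7 ty -83.5 tz -365.3
[-4.17680939e-04 -1.97125265e-04 -9.99999893e-01]
```

Request:
carry_out([
  [10,0,0,0,0.2],
  [10,0,-6,-26,0],
  [10,0,-6,-26,0],
  [10,0,-6,-26,0],
  [10,0,-6,-26,0],
])

```text
time_s: 34.1
tool_pos: [0.3993, 0.257, 0.1839]
orientation: [-1.263, 1.174, 1.263]
ft_force: [1.8, 0.2, -3.0]
finger_gap: 0.0208
```

Request:
carry_out([
  [10,0,-6,-26,0],
  [10,0,-6,-26,0],
  [10,0,-6,-26,0],
  [10,0,-6,-26,0],
  [10,0,-6,-26,0],
])

```text
time_s: 34.52
tool_pos: [0.4392, 0.1294, 0.1841]
orientation: [-1.262, 1.174, 1.262]
ft_force: [0.5, 1.0, -4.3]
finger_gap: 0.021
```

Request:
carry_out([
  [10,0,-6,-26,0],
  [10,0,-6,-26,0],
  [10,0,-6,-26,0],
  [10,0,-6,-26,0],
  [10,0,0,0,0],
])

```text
time_s: 34.93
tool_pos: [0.4719, 0.0251, 0.1839]
orientation: [-1.261, 1.177, 1.259]
ft_force: [-0.1, -0.1, -2.9]
finger_gap: 0.0206
```

```bash
python3 - <<'E'
from h import *
to(.4792,.0022,.1274,94.5); print(psi()[1][:,0])
E
```

```text
t 34.93 tcp [0.4719 0.0251 0.1839] psi 93.96 gap 20.6 F [-0.1 -0.1 -2.9]
now axes:  [ 56.6  -5.6 -23.2] turn -0.54
axes after turn: tx 56.5 ty -5.4 tz -23.4
[ 4.39085918e-04 -1.72547461e-03 -9.99998415e-01]
```

Request:
carry_out([
  [10,0,-3,-12,0],
  [10,0,-2.5,-11.5,0],
  [10,25,0,0,0],
  [10,25,0,0,0],
  [10,5,0,0,0],
])

```text
time_s: 35.35
tool_pos: [0.4764, 0.0061, 0.1252]
orientation: [-1.261, 1.175, 1.268]
ft_force: [-0.2, 0.3, -4.5]
finger_gap: 0.0206
```

Request:
carry_out([
  [10,0,0,0,0],
  [10,0,0,0,0],
  [10,0,0,0,0],
  [10,0,0,0,0],
  [10,0,0,0,0],
])

```text
time_s: 35.77
tool_pos: [0.4789, 0.0057, 0.1302]
orientation: [-1.266, 1.172, 1.263]
ft_force: [0.5, -0.7, -4.4]
finger_gap: 0.021
```

```bash
python3 - <<'E'
from h import *
to(.4792,.0022,.0880,94.5); print(psi()[1][:,0])
s=grab_frame("scene");cv2.imwrite("pics/s25r.png",s)
to(.4792,.0022,.0880,94.5)
s=cv2.convertScaleAbs((255*(s/255.)**.5).astype(np.uint8),alpha=1.3,beta=-80)
crop(s,260,165,80,70,9,"pics/s25.png")
E
```

```text
t 35.77 tcp [0.4789 0.0057 0.1302] psi 94.34 gap 21.0 F [ 0.5 -0.7 -4.4]
now axes:  [42.2  0.1 -3.4] turn -0.16
axes after turn: tx 42.2 ty -0.0 tz -3.5
[ 1.74000894e-03 -6.11197354e-04 -9.99998299e-01]
t 35.82 tcp [0.4788 0.0057 0.13  ] psi 94.34 gap 20.8 F [-0.1 -0.4 -3.8]
now axes:  [42.  -0.1 -3.5] turn -0.16
axes after turn: tx 42.0 ty -0.1 tz -3.5
```

View pics/s25.png

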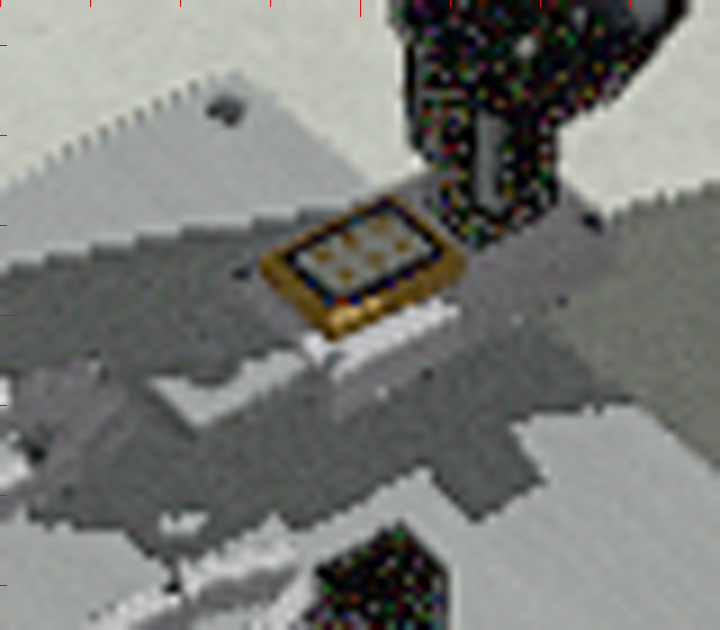

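```bash
python3 - <<'E'
from h import *
np.set_printoptions(precision=4,suppress=True)
f=lambda x0,y0,sc,p:(x0+(p[0]+.5)/sc-.5,y0+(p[1]+.5)/sc-.5)
P=np.array([onz("scene",f(260,165,9,p),.1006)[:2] for p in[(243,273),(592,220)]])
c=P.mean(0);d=P[0]-P[1]
# nominal diag: 90 long, 42 wide
ang=np.arctan2(d[1],d[0])+np.arctan2(42,90)
a=np.array([np.cos(ang),np.sin(ang)]);print(c,np.linalg.norm(d),np.degrees(ang))
t=np.radians(4.5);u=np.array([np.cos(t),np.sin(t)]);n=np.array([-u[1],u[0]])
T=state()['tool_pos'][:2]
for nm,e in(("dir meas",c+.072*a),("dir tool",c+.072*np.array([np.cos(np.radians(4.34)),np.sin(np.radians(4.34))]))):
    g=np.array([.6776,.0178])-e;print(nm,e,"fwd",g@u,"lat",g@n)
print("centre-TCP",(c-T)@u,(c-T)@n)
E
```

```text
[0.4987 0.0073] 0.09857065810322262 4.634074372278348
dir meas [0.5705 0.0131] fwd 0.10713106600486777 lat -0.0037178401433601276
dir tool [0.5705 0.0127] fwd 0.1071311496119783 lat -0.0033482958034194766
centre-TCP 0.020012016732443842 3.309531487958091e-05
```

Request:
carry_out([
  [10,10,0,-1.8,-0.1],
  [10,15,0,-1.7,0],
  [10,10,0,0,0],
  [10,5,0,0,0],
  [10,1.5,0,0,0],
])

```text
time_s: 36.23
tool_pos: [0.478, 0.0023, 0.0874]
orientation: [-1.266, 1.172, 1.267]
ft_force: [-10.5, 1.2, 17.6]
finger_gap: 0.0203
```

Request:
carry_out([
  [10,0,-8,0,0],
  [10,0,-8,0,0],
  [10,0,-8,0,0],
  [10,0,-4,0,0],
  [10,0,0,0,0],
])

```text
time_s: 36.65
tool_pos: [0.507, 0.0044, 0.0875]
orientation: [-1.266, 1.171, 1.266]
ft_force: [1.2, -0.9, -3.1]
finger_gap: 0.0206
```

```bash
python3 - <<'E'
from h import *
to(.4789+.107*.9969,.0022+.107*.0785,.0880,94.5); print(psi()[1][:,0])
s=grab_frame("scene");cv2.imwrite("pics/s26r.png",s)
s=cv2.convertScaleAbs((255*(s/255.)**.6).astype(np.uint8),alpha=1.3,beta=-60)
crop(s,220,165,110,100,7,"pics/s26.png")
E
```

```text
t 36.65 tcp [0.507  0.0044 0.0875] psi 94.44 gap 20.6 F [ 1.2 -0.9 -3.1]
now axes:  [ -0.5 -78.8   0.1] turn -0.06
axes after turn: tx -0.5 ty -78.8 tz -0.0
[ 3.96647840e-04 -6.57495337e-05 -9.99999919e-01]
```

View pics/s26.png

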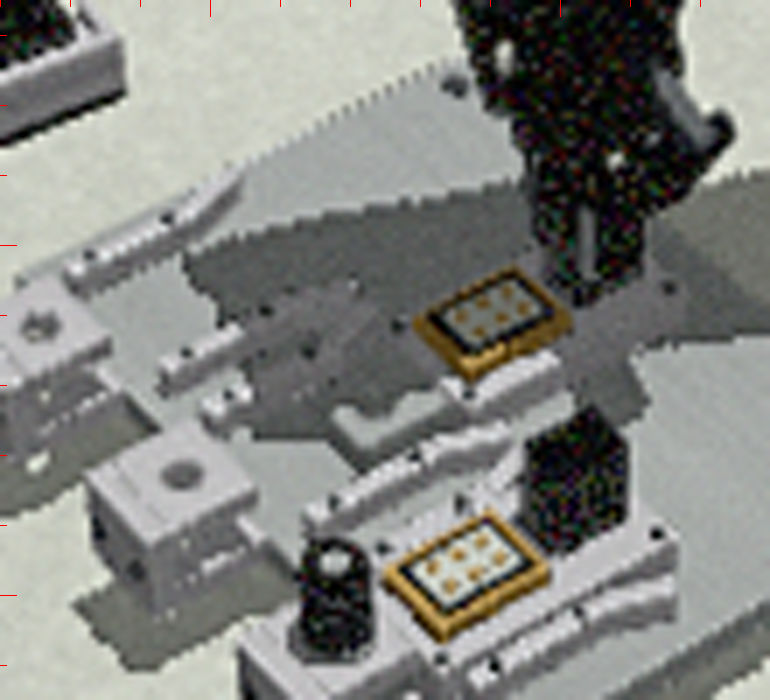

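Request:
carry_out([
  [10,-1,-6,0,0],
  [10,0,-8,0,0],
  [10,0,-8,0,0],
  [10,0,-8,0,0],
  [10,0,-6,0,0],
])

```text
time_s: 37.12
tool_pos: [0.5429, 0.0072, 0.0884]
orientation: [-1.266, 1.172, 1.266]
ft_force: [-0.3, -0.3, -3.9]
finger_gap: 0.0204
```

Request:
carry_out([
  [10,0,-8,0,0],
  [10,0,-8,0,0],
  [10,0,-8,0,0],
  [10,0,-6,0,0],
  [10,0,0,0,0],
])

```text
time_s: 37.53
tool_pos: [0.5735, 0.0094, 0.0885]
orientation: [-1.267, 1.171, 1.265]
ft_force: [1.9, -2.1, -3.3]
finger_gap: 0.0209
```

```bash
python3 - <<'E'
from h import *
to(.4789+.107*.9969,.0022+.107*.0785,.0880,94.5); print(psi()[1][:,0])
s=grab_frame("scene");cv2.imwrite("pics/s27r.png",s)
s=cv2.convertScaleAbs((255*(s/255.)**.6).astype(np.uint8),alpha=1.3,beta=-60)
crop(s,220,165,110,100,7,"pics/s27.png")
E
```

```text
t 37.53 tcp [0.5735 0.0094 0.0885] psi 94.43 gap 20.9 F [ 1.9 -2.1 -3.3]
now axes:  [  0.5 -12.1   0.2] turn -0.07
axes after turn: tx 0.5 ty -12.1 tz 0.2
[ 7.81551192e-04 -2.03025587e-04 -9.99999674e-01]
```

View pics/s27.png

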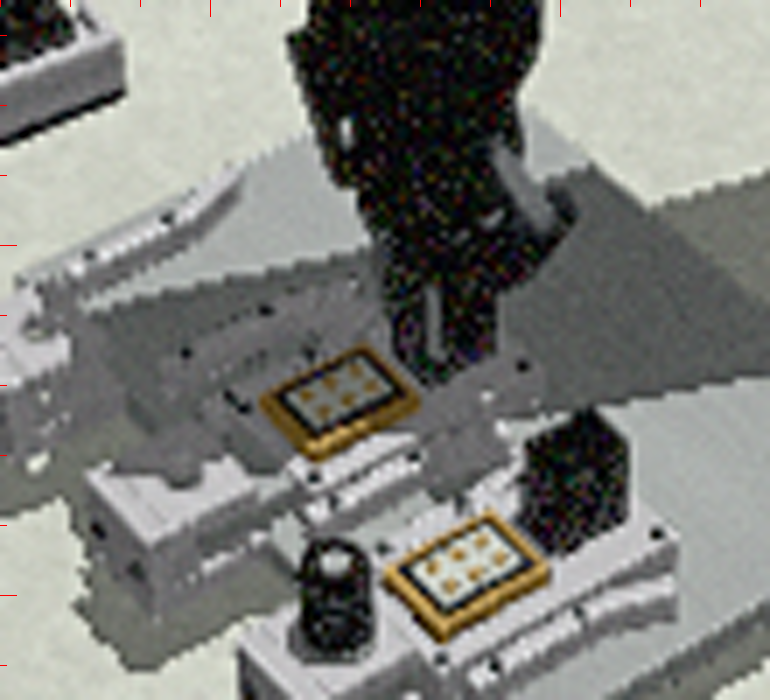

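12 mm left plus stop margin; creep.

Request:
carry_out([
  [10,0.5,-3,0,0],
  [10,0,-3,0,0],
  [10,0,-2,0,0],
  [10,0,-1.5,0,0],
  [10,0,0,0,0],
])

```text
time_s: 38.0
tool_pos: [0.5819, 0.0101, 0.0879]
orientation: [-1.266, 1.172, 1.266]
ft_force: [-0.1, -4.0, -4.5]
finger_gap: 0.0212
```

Request:
carry_out([
  [10,0,-0.7,0,0],
  [10,0,-0.7,0,0],
  [10,0,-0.6,0,0],
  [10,0,0,0,0],
  [10,0,0,0,0],
])

```text
time_s: 38.42
tool_pos: [0.5836, 0.0102, 0.088]
orientation: [-1.266, 1.172, 1.266]
ft_force: [-0.5, -4.3, -4.8]
finger_gap: 0.0207
```

Request:
carry_out([
  [10,0,-0.5,-0.4,0],
  [10,0,-0.5,0,0],
  [10,0,-0.5,0,0],
  [10,0,0,0,0],
  [10,0,0,0,0],
])

```text
time_s: 38.83
tool_pos: [0.5853, 0.0103, 0.088]
orientation: [-1.266, 1.171, 1.266]
ft_force: [-0.4, -2.9, -3.7]
finger_gap: 0.0205
```

Request:
carry_out([
  [10,0,-0.5,0,0],
  [10,0,-0.5,0,0],
  [10,0,-0.5,0,0],
  [10,0,0,0,0],
  [10,0,0,0,0],
])

```text
time_s: 39.25
tool_pos: [0.5868, 0.0104, 0.088]
orientation: [-1.266, 1.171, 1.266]
ft_force: [-0.4, -2.0, -4.1]
finger_gap: 0.0204
```

Request:
carry_out([
  [10,0,-0.5,0,0],
  [10,0,-0.5,0,0],
  [10,0,-0.5,0,0],
  [10,0,0,0,0],
  [10,0,0,0,0],
])

```text
time_s: 39.67
tool_pos: [0.5873, 0.0104, 0.0879]
orientation: [-1.265, 1.173, 1.267]
ft_force: [-6.5, -2.6, -0.6]
finger_gap: 0.0207
```

Request:
carry_out([
  [10,0,1,0,0],
  [10,0,1,0,0],
  [10,0.4,0.2,0,0],
  [10,0.4,0,0,0],
  [10,0,0,0,0],
])

```text
time_s: 40.08
tool_pos: [0.5863, 0.0102, 0.0875]
orientation: [-1.266, 1.171, 1.265]
ft_force: [-0.4, -1.3, -1.1]
finger_gap: 0.0205
```

Request:
carry_out([
  [10,0.3,0,0,0],
  [10,0,0,0,0],
  [10,0,0,0,0],
  [10,0,0,0,0],
  [10,0,0,0,0],
])

```text
time_s: 40.5
tool_pos: [0.5862, 0.0102, 0.0874]
orientation: [-1.266, 1.171, 1.265]
ft_force: [-3.4, -0.6, 5.8]
finger_gap: 0.0208
```

Touching the plate, about 1 mm off the stop. Release and rise.

Request:
carry_out([
  [22,0,0,0,0],
  [24,0,0,0,0],
  [28,0,0,0,0],
  [40,0,0,0,0],
  [60,0,0,0,0],
])

```text
time_s: 40.92
tool_pos: [0.586, 0.0102, 0.0867]
orientation: [-1.266, 1.172, 1.266]
ft_force: [0.4, -0.6, -1.1]
finger_gap: 0.0509
```

Request:
carry_out([
  [60,-10,0,0,0],
  [60,-20,0,0,0],
  [60,-30,0,0,0],
  [60,-30,0,0,0],
  [60,0,0,0,0],
])

```text
time_s: 41.33
tool_pos: [0.5887, 0.0097, 0.1843]
orientation: [-1.272, 1.167, 1.258]
ft_force: [1.0, 0.5, 1.4]
finger_gap: 0.0601
```

Request:
carry_out([
  [60,0,0,0,-7.1],
  [60,0,0,0,-7.1],
  [60,0,0,0,-7.1],
  [60,0,0,0,-7.1],
  [60,0,0,0,-7.1],
])

```text
time_s: 41.75
tool_pos: [0.5862, 0.0102, 0.1776]
orientation: [-1.706, 0.79, 1.705]
ft_force: [0.6, -1.1, 0.3]
finger_gap: 0.0599
```

Request:
carry_out([
  [60,0,0,0,-7.1],
  [60,0,0,0,-7.1],
  [60,0,0,0,-7.1],
  [60,0,0,0,-7.1],
  [60,0,0,0,-7.1],
])

```text
time_s: 42.17
tool_pos: [0.5862, 0.0102, 0.1775]
orientation: [-2.09, 0.261, 2.089]
ft_force: [0.3, 0.4, 0.2]
finger_gap: 0.0599
```

Request:
carry_out([
  [60,0,0,0,-7.1],
  [60,0,0,0,-7.1],
  [60,0,0,0,0],
  [60,0,0,0,0],
  [60,0,0,0,0],
])

```text
time_s: 42.58
tool_pos: [0.5861, 0.0102, 0.1772]
orientation: [-2.217, 0.012, 2.216]
ft_force: [-0.5, -0.3, 0.1]
finger_gap: 0.0598
```

```bash
python3 - <<'E'
from h import *
f=lambda x0,y0,sc,p:(x0+(p[0]+.5)/sc-.5,y0+(p[1]+.5)/sc-.5)
print(onz("scene",f(320,230,5,(245,360)),.098),onz("scene",f(320,230,5,(162,279)),.098))
to(.5775,.3398,.175,180)
s=grab_frame("scene");cv2.imwrite("pics/s28r.png",s)
crop(s,210,165,120,110,6,"pics/s28.png");crop(s,320,270,90,100,6,"pics/s28l.png")
E
```

```text
[0.57679394 0.34067776 0.098     ] [0.57970424 0.29149177 0.098     ]
t 42.58 tcp [0.5861 0.0102 0.1772] psi 179.39 gap 59.8 F [-0.5 -0.3  0.1]
now axes:  [   2.1 -329.5   12.1] turn -0.61
axes after turn: tx 2.2 ty -329.6 tz 8.6
```

View pics/s28.png

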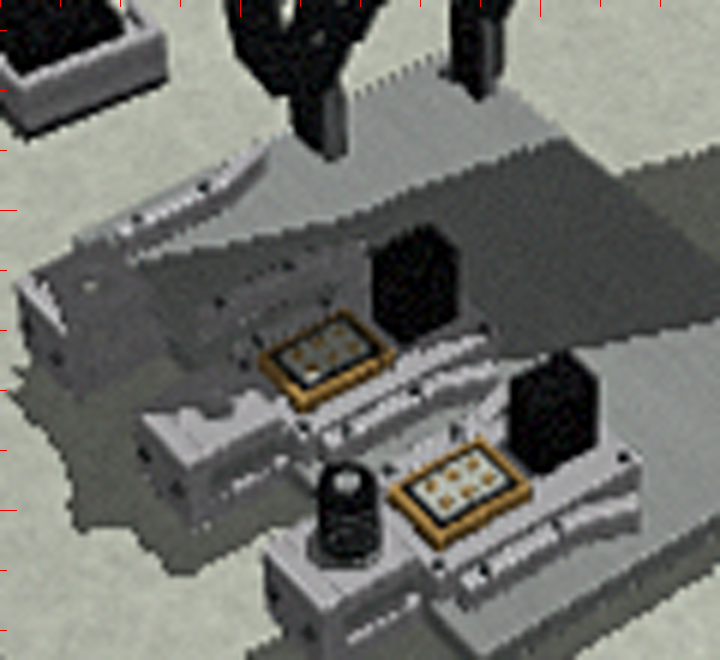

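View pics/s28l.png

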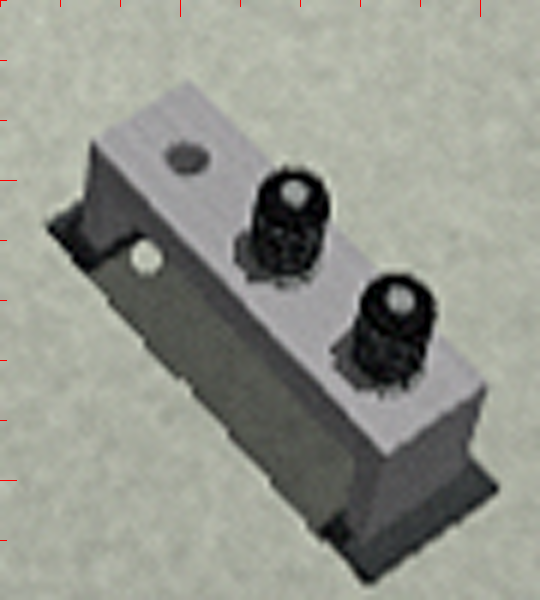

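Request:
carry_out([
  [60,0,0,0,-0.5],
  [60,0,-27.5,0.7,0],
  [60,0,-27.5,0.7,0],
  [60,0,-27.5,0.7,0],
  [60,0,-27.5,0.7,0],
])

```text
time_s: 43.05
tool_pos: [0.5828, 0.1213, 0.177]
orientation: [2.221, 0.001, -2.221]
ft_force: [0.8, -0.1, -0.6]
finger_gap: 0.0599
```

Request:
carry_out([
  [60,0,-27.5,0.7,0],
  [60,0,-27.5,0.7,0],
  [60,0,-27.5,0.7,0],
  [60,0,-27.5,0.7,0],
  [60,0,-27.5,0.7,0],
])

```text
time_s: 43.47
tool_pos: [0.5789, 0.2591, 0.1769]
orientation: [2.221, 0.001, -2.221]
ft_force: [0.2, -0.7, -0.5]
finger_gap: 0.06
```

Request:
carry_out([
  [60,0,-27.5,0.7,0],
  [60,0,-27.5,0.7,0],
  [60,0,-27.5,0.7,0],
  [60,0,0,0,0],
  [60,0,0,0,0],
])

```text
time_s: 43.88
tool_pos: [0.5764, 0.3414, 0.1765]
orientation: [2.219, 0.004, -2.22]
ft_force: [0.4, -0.5, -0.6]
finger_gap: 0.0602
```

```bash
python3 - <<'E'
from h import *
to(.577,.340,.088,180)
E
```

```text
t 43.88 tcp [0.5764 0.3414 0.1765] psi -179.79 gap 60.2 F [ 0.4 -0.5 -0.6]
now axes:  [88.5  1.4 -0.6] turn 0.21
axes after turn: tx 88.5 ty 1.4 tz -0.6
```

Request:
carry_out([
  [60,10,0.8,-0.6,0.1],
  [60,25,0,0,0],
  [60,25,0,0,0],
  [60,18,0,0,0],
  [60,10,0,0,0],
])

```text
time_s: 44.3
tool_pos: [0.5762, 0.3374, 0.0852]
orientation: [2.217, -0.004, -2.226]
ft_force: [-0.1, 0.4, -1.1]
finger_gap: 0.0602
```

Request:
carry_out([
  [10,0,0,0,0],
  [10,0,0,0,0],
  [10,0,0,0,0],
  [10,0,0,0,0],
  [10,0,0,0,0],
])

```text
time_s: 44.72
tool_pos: [0.5781, 0.3395, 0.0906]
orientation: [2.223, 0.001, -2.219]
ft_force: [-3.4, -1.9, 6.4]
finger_gap: 0.0218
```

Request:
carry_out([
  [10,0,0,0,0],
  [10,0,0,0,0],
  [10,0,0,0,0],
  [10,0,0,0,0],
  [10,0,0,0,0],
])

```text
time_s: 45.13
tool_pos: [0.5781, 0.3395, 0.0906]
orientation: [2.223, 0.001, -2.219]
ft_force: [-2.7, -1.6, 7.0]
finger_gap: 0.0218
```

Request:
carry_out([
  [10,-6,0,0,0],
  [10,-12,0,0,0],
  [10,-20,0,0,0],
  [10,-20,0,0,0],
  [10,-20,0,0,0],
])

```text
time_s: 45.55
tool_pos: [0.5777, 0.3395, 0.169]
orientation: [2.222, 0.001, -2.22]
ft_force: [-1.0, -0.5, -0.3]
finger_gap: 0.0218
```

Request:
carry_out([
  [10,-12,0,0,0],
  [10,-10,0,0,0],
  [10,0,0,0,0],
  [10,0,0,0,0],
  [10,0,0,0,0],
])

```text
time_s: 45.97
tool_pos: [0.577, 0.3392, 0.1875]
orientation: [2.219, -0.0, -2.223]
ft_force: [0.4, 0.5, -1.5]
finger_gap: 0.0217
```

```bash
python3 - <<'E'
from h import *
to(.6776,.0178,.185,180);print(psi()[1][:,0])
s=grab_frame("scene");cv2.imwrite("pics/s29r.png",s)
p=state()['tool_pos'];print(proj("scene",p-[0,0,.0811]))
crop(s,320,200,90,110,6,"pics/s29.png")
E
```

```text
t 45.97 tcp [0.577  0.3392 0.1875] psi -179.97 gap 21.7 F [ 0.4  0.5 -1.5]
now axes:  [   2.6  321.5 -100.4] turn 0.03
axes after turn: tx 2.5 ty 321.4 tz -100.6
[-1.54742755e-03 -6.31110520e-04 -9.99998604e-01]
[368.54754887 298.67331509]
```

View pics/s29.png

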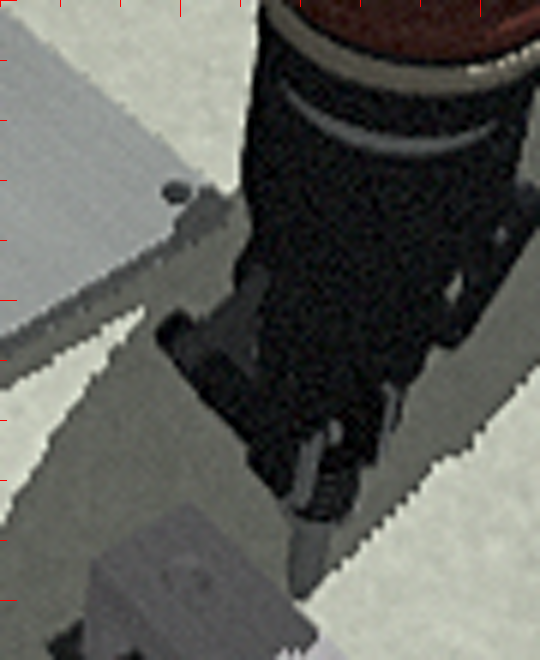

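```bash
python3 - <<'E'
from h import *
print(proj("scene",np.array([.5788,.2902,.1728-.0811])))
p=state()['tool_pos'];print(p)
for dz in(.034,.05,.08):print(dz,proj("scene",p-[0,0,dz]))
s=cv2.imread("pics/s29r.png")
s=cv2.convertScaleAbs((255*(s/255.)**.5).astype(np.uint8),alpha=1.5,beta=-90)
crop(s,345,265,50,45,14,"pics/s30.png")
E
```

```text
[351.67890251 286.6376165 ]
[0.57688094 0.33918173 0.18728413]
0.034 [371.34499162 284.18332   ]
0.05 [370.37276584 289.21730407]
0.08 [368.61070137 298.34601909]
```

View pics/s30.png

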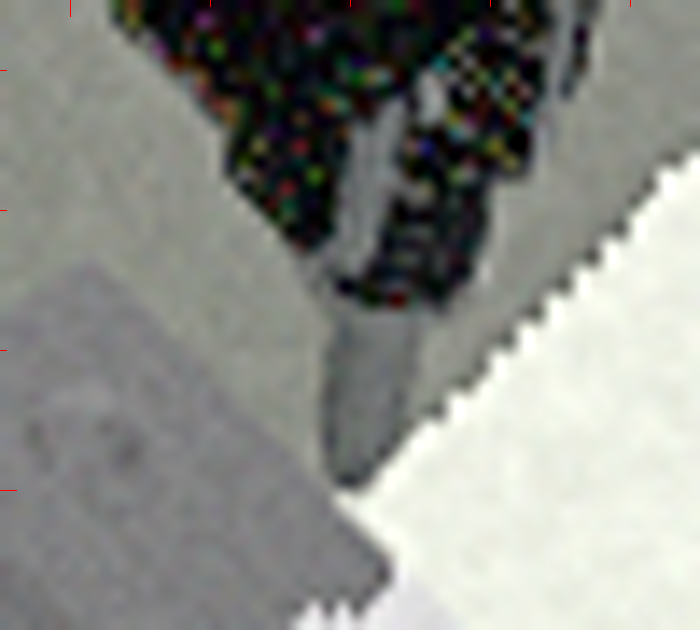

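Request:
carry_out([
  [10,-30,0,0,0],
  [10,-10,24.7,-7.7,0],
  [10,0,24.7,-7.7,0],
  [10,0,24.7,-7.7,0],
  [10,0,24.7,-7.7,0],
])

```text
time_s: 46.43
tool_pos: [0.6082, 0.2396, 0.2279]
orientation: [2.219, 0.001, -2.222]
ft_force: [-0.5, -0.4, -1.0]
finger_gap: 0.0219
```

Request:
carry_out([
  [10,0,24.7,-7.7,0],
  [10,0,24.7,-7.7,0],
  [10,0,24.7,-7.7,0],
  [10,0,24.7,-7.7,0],
  [10,0,24.7,-7.7,0],
])

```text
time_s: 46.85
tool_pos: [0.6466, 0.1159, 0.2275]
orientation: [2.219, 0.001, -2.223]
ft_force: [0.5, 0.1, -0.8]
finger_gap: 0.0216
```

Request:
carry_out([
  [10,0,24.7,-7.7,0],
  [10,0,24.7,-7.7,0],
  [10,0,24.7,-7.7,0],
  [10,0,24.7,-7.7,0],
  [10,0,0,0,0],
])

```text
time_s: 47.27
tool_pos: [0.6782, 0.0138, 0.2269]
orientation: [-2.218, 0.005, 2.222]
ft_force: [0.7, -0.4, -1.6]
finger_gap: 0.0217
```

```bash
python3 - <<'E'
from h import *
to(.6776,.0178,.17,180);print(psi()[1][:,0])
E
```

```text
t 47.27 tcp [0.6782 0.0138 0.2269] psi 179.81 gap 21.7 F [ 0.7 -0.4 -1.6]
now axes:  [56.9 -4.   0.5] turn -0.19
axes after turn: tx 56.9 ty -4.0 tz 0.6
[-0.001832   -0.00113618 -0.99999768]
```

Request:
carry_out([
  [10,20,0,0,0],
  [10,25,0,0,0],
  [10,10,0,0,0],
  [10,0,0,0,0],
  [10,0,0,0,0],
])

```text
time_s: 47.68
tool_pos: [0.677, 0.0187, 0.1733]
orientation: [2.219, 0.001, -2.223]
ft_force: [0.1, -0.0, -0.5]
finger_gap: 0.0217
```

Request:
carry_out([
  [10,0,0,0,0],
  [10,0,0,0,0],
  [10,0,0,0,0],
  [10,0,0,0,0],
  [10,0,0,0,0],
])

```text
time_s: 48.1
tool_pos: [0.678, 0.0183, 0.1745]
orientation: [2.222, 0.0, -2.22]
ft_force: [-0.6, 0.2, -0.1]
finger_gap: 0.0221
```

```bash
python3 - <<'E'
from h import *
to(.6776,.0178,.0966,180);print(psi()[1][:,0])
p=state()['tool_pos'];print(proj("scene",p-[0,0,.0806]),proj("scene",[.6776,.0178,.068]))
s=grab_frame("scene");cv2.imwrite("pics/s31r.png",s)
s=cv2.convertScaleAbs((255*(s/255.)**.5).astype(np.uint8),alpha=1.5,beta=-90)
crop(s,220,190,60,55,12,"pics/s31.png")
E
```

```text
t 48.1 tcp [0.678  0.0183 0.1745] psi -179.97 gap 22.1 F [-0.6  0.2 -0.1]
now axes:  [77.9  0.5  0.5] turn 0.03
axes after turn: tx 77.9 ty 0.5 tz 0.4
[ 8.99543223e-04 -2.51907963e-04 -9.99999564e-01]
[245.06926388 224.98958174] [245.7961165  232.39550325]
```

View pics/s31.png

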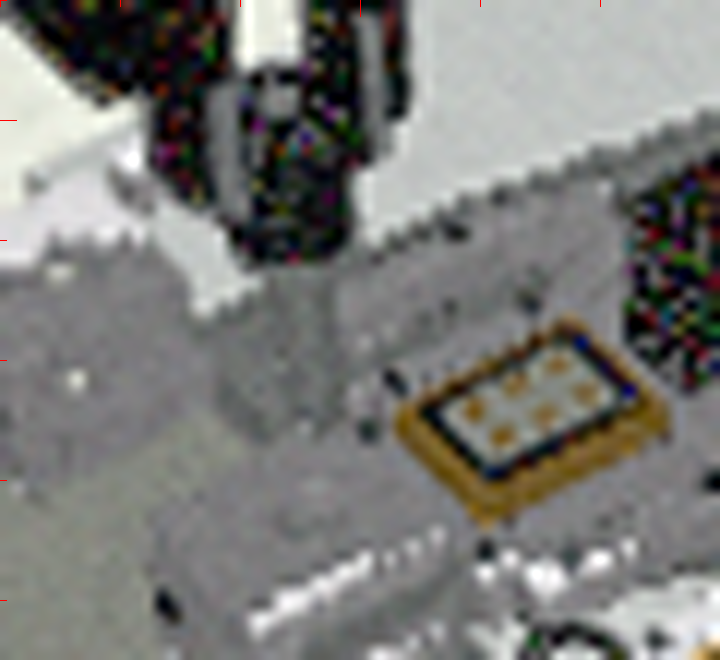

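Request:
carry_out([
  [10,5,0.5,0.4,0],
  [10,5,0,0,0],
  [10,5,0,0,0],
  [10,5,0,0,0],
  [10,4,0,0,0],
])

```text
time_s: 48.57
tool_pos: [0.677, 0.0179, 0.1487]
orientation: [2.22, 0.001, -2.222]
ft_force: [-0.1, 0.9, -0.9]
finger_gap: 0.0216
```

Request:
carry_out([
  [10,3,0,0,0],
  [10,3,0,0,0],
  [10,3,0,0,0],
  [10,3,0,0,0],
  [10,3,0,0,0],
])

```text
time_s: 48.98
tool_pos: [0.6779, 0.0173, 0.1353]
orientation: [2.222, -0.001, -2.219]
ft_force: [0.8, -2.1, 0.9]
finger_gap: 0.0216
```

Request:
carry_out([
  [10,2,0,0,0],
  [10,2,0,0,0],
  [10,2,0,0,0],
  [10,2,0,0,0],
  [10,0,0,0,0],
])

```text
time_s: 49.4
tool_pos: [0.6775, 0.0175, 0.1266]
orientation: [2.221, -0.0, -2.221]
ft_force: [2.9, -4.7, -1.7]
finger_gap: 0.0218
```

```bash
python3 - <<'E'
from h import *
to(.6776,.0178,.0966,180);print(psi()[1][:,0])
s=grab_frame("scene");cv2.imwrite("pics/s32r.png",s)
s=cv2.convertScaleAbs((255*(s/255.)**.5).astype(np.uint8),alpha=1.5,beta=-90)
crop(s,220,190,60,55,12,"pics/s32.png")
E
```

```text
t 49.4 tcp [0.6775 0.0175 0.1266] psi -179.98 gap 21.8 F [ 2.9 -4.7 -1.7]
now axes:  [30.  -0.3 -0.1] turn 0.02
axes after turn: tx 30.0 ty -0.3 tz -0.1
[ 3.14112651e-04 -5.65724914e-04 -9.99999791e-01]
```

View pics/s32.png

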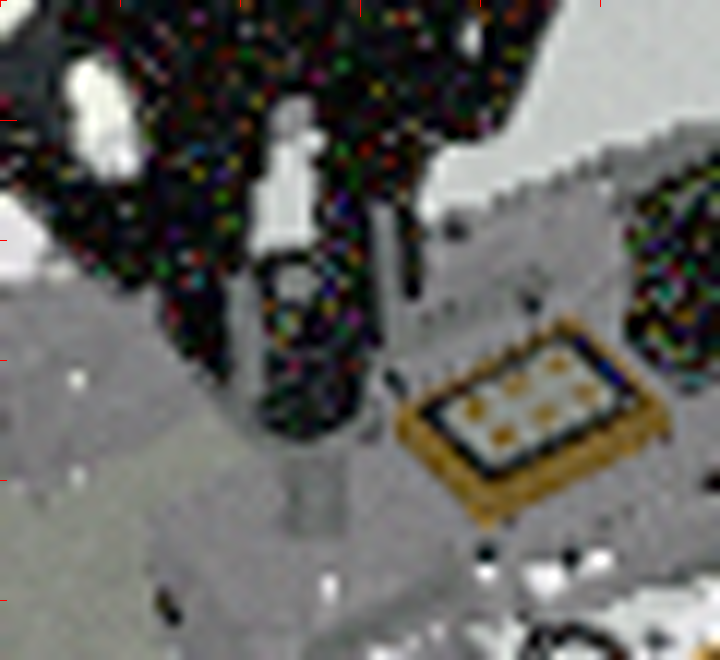

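Request:
carry_out([
  [10,1,0.5,-0.3,0],
  [10,2,0.3,0,0],
  [10,2,0,0,0],
  [10,2,0,0,0],
  [10,0,0,0,0],
])

```text
time_s: 49.87
tool_pos: [0.6775, 0.017, 0.1193]
orientation: [2.221, 0.0, -2.222]
ft_force: [1.2, -4.0, -2.9]
finger_gap: 0.0218
```

Request:
carry_out([
  [10,2,0,0,0],
  [10,2,0,0,0],
  [10,2,0,0,0],
  [10,2,0,0,0],
  [10,0,0,0,0],
])

```text
time_s: 50.28
tool_pos: [0.6775, 0.0169, 0.1113]
orientation: [2.221, 0.0, -2.222]
ft_force: [2.2, -5.2, -0.7]
finger_gap: 0.0219
```

Request:
carry_out([
  [10,2,0.6,-0.2,0],
  [10,2,0,0,0],
  [10,2,0,0,0],
  [10,2,0,0,0],
  [10,0,0,0,0],
])

```text
time_s: 50.7
tool_pos: [0.6776, 0.0164, 0.1031]
orientation: [2.22, 0.001, -2.222]
ft_force: [1.3, -3.8, -2.2]
finger_gap: 0.0219
```

Request:
carry_out([
  [10,2,0,0,0],
  [10,2,0,0,0],
  [10,1.5,0,0,0],
  [10,1,0,0,0],
  [10,0,0,0,0],
])

```text
time_s: 51.12
tool_pos: [0.6777, 0.0163, 0.0971]
orientation: [2.221, 0.0, -2.221]
ft_force: [-0.5, -4.8, 0.2]
finger_gap: 0.0216
```

Request:
carry_out([
  [10,1,0,0,0],
  [10,0.8,0,0,0],
  [10,0,0,0,0],
  [10,0,0,0,0],
  [10,0,0,0,0],
])

```text
time_s: 51.53
tool_pos: [0.6778, 0.0161, 0.0967]
orientation: [2.221, -0.0, -2.221]
ft_force: [-3.9, -6.6, 8.5]
finger_gap: 0.0218
```

Collar contact at the expected height (0.0967). Small extra press, release, rise and look.

Request:
carry_out([
  [10,0.8,0,0,0],
  [10,0,0,0,0],
  [10,0,0,0,0],
  [60,-0.8,0,0,0],
  [60,0,0,0,0],
])

```text
time_s: 51.95
tool_pos: [0.6777, 0.0173, 0.0955]
orientation: [-2.221, -0.003, 2.221]
ft_force: [-0.2, 0.1, -0.0]
finger_gap: 0.0451
```

Request:
carry_out([
  [60,0,0,0,0],
  [60,0,0,0,0],
  [60,-10,0,0,0],
  [60,-30,0,0,0],
  [60,-40,0,0,0],
])

```text
time_s: 52.37
tool_pos: [0.6757, 0.017, 0.1732]
orientation: [-2.214, -0.002, 2.228]
ft_force: [1.2, -0.7, -1.2]
finger_gap: 0.0603
```

Request:
carry_out([
  [60,-25,0,0,0],
  [60,-20,0,25,0],
  [60,0,0,30,0],
  [60,0,0,30,0],
  [60,0,0,0,0],
])

```text
time_s: 52.78
tool_pos: [0.5881, 0.0174, 0.2205]
orientation: [2.217, 0.002, -2.225]
ft_force: [-0.5, 0.5, 0.0]
finger_gap: 0.0597
```

Request:
carry_out([
  [60,0,-25,25,0],
  [60,0,-30,25,0],
  [60,0,-30,15,0],
  [60,0,-30,0,0],
  [60,0,-30,0,0],
])

```text
time_s: 53.2
tool_pos: [0.5272, 0.1628, 0.2218]
orientation: [2.223, 0.001, -2.22]
ft_force: [1.4, -0.2, -0.4]
finger_gap: 0.06
```

Request:
carry_out([
  [60,0,-30,0,0],
  [60,0,-30,0,0],
  [60,0,-30,0,0],
  [60,0,-30,0,0],
  [60,0,0,0,0],
])

```text
time_s: 53.62
tool_pos: [0.527, 0.2859, 0.2209]
orientation: [2.22, 0.007, -2.22]
ft_force: [0.6, 0.1, 0.7]
finger_gap: 0.06
```

```bash
python3 - <<'E'
from h import *
to(.5,.3,.2)
s=grab_frame("scene");cv2.imwrite("pics/s33.png",s)
t=cv2.convertScaleAbs(grab_frame("top"),alpha=1.6);cv2.imwrite("pics/t33.png",t)
crop(s,200,170,120,110,6,"pics/s33c.png");crop(t,205,155,150,125,5,"pics/t33c.png")
E
```

```text
t 53.62 tcp [0.527  0.2859 0.2209] psi -179.75 gap 60.0 F [0.6 0.1 0.7]
now axes:  [ 21.  -14.2  26.9] turn None
```

View pics/s33c.png

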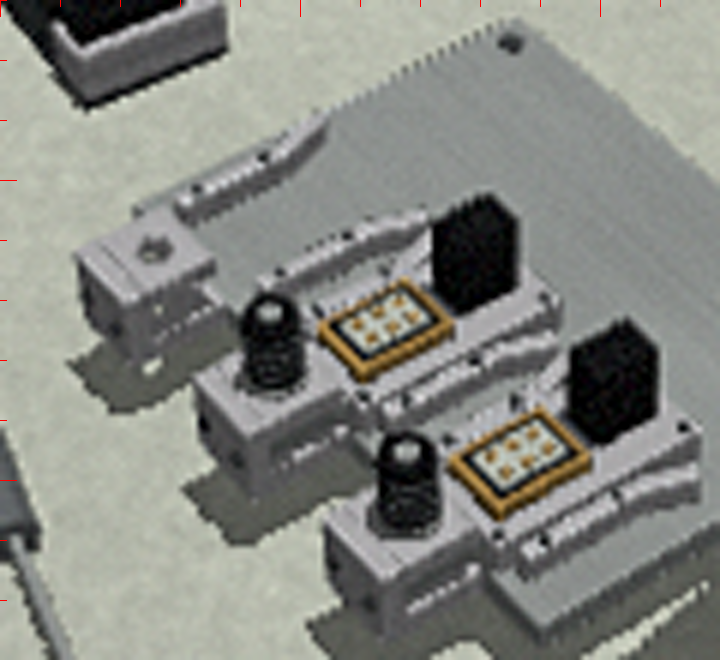

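View pics/s33.png

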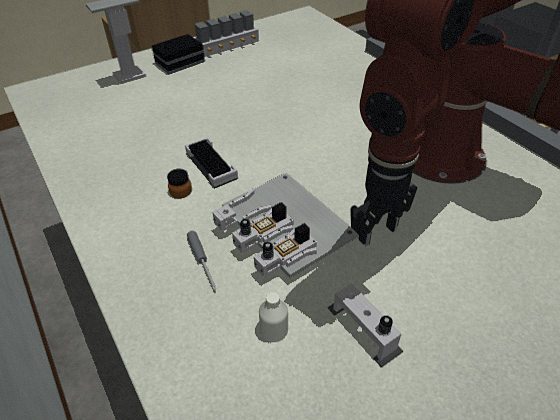

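View pics/t33c.png

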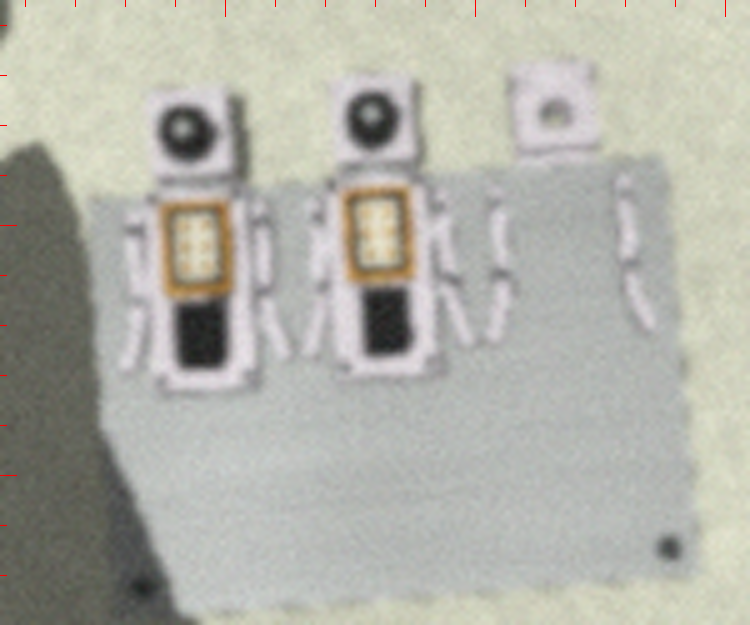

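```bash
python3 - <<'E'
from h import *
s=cv2.imread("pics/s33.png");t=cv2.imread("pics/t33.png")
a=cv2.resize(s[125:195,160:250],None,fx=4,fy=4,interpolation=cv2.INTER_CUBIC);b=cv2.resize(t[180:250,370:460],None,fx=4,fy=4,interpolation=cv2.INTER_CUBIC)
cv2.imwrite("pics/c34.png",np.hstack([a,b]))
f=lambda x0,y0,p:(x0+(p[0]+.5)/6-.5,y0+(p[1]+.5)/6-.5)
for n,p in(("pin3 knob top",(408,454)),("pin2",(271,313))):
    print(n,onz("scene",f(200,170,p),.104))
E
```

```text
pin3 knob top [0.67097633 0.10822411 0.104     ]
pin2 [0.67778559 0.01763236 0.104     ]
```

View pics/c34.png

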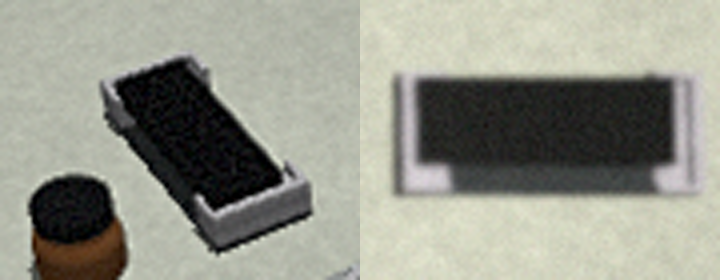

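```bash
python3 - <<'E'
from h import *
s=cv2.imread("pics/s33.png");t=cv2.imread("pics/t33.png")
crop(s,180,130,65,60,11,"pics/s35.png");crop(t,370,185,95,55,8,"pics/t35.png")
s6=cv2.imread("pics/s6.png");d=np.abs(s.astype(int)-s6)[130:190,180:245].max(2);print(d.max(),(d>40).sum())
E
```

```text
213 869
```

View pics/s35.png

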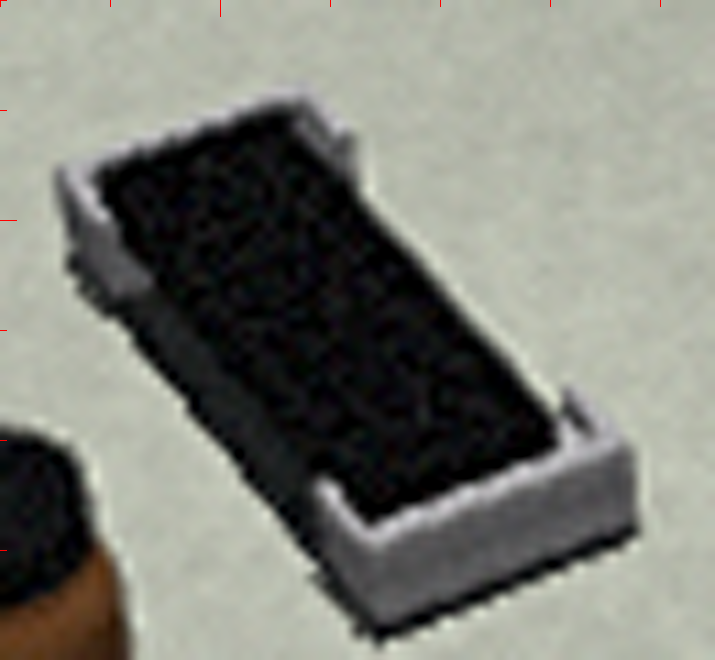

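View pics/t35.png

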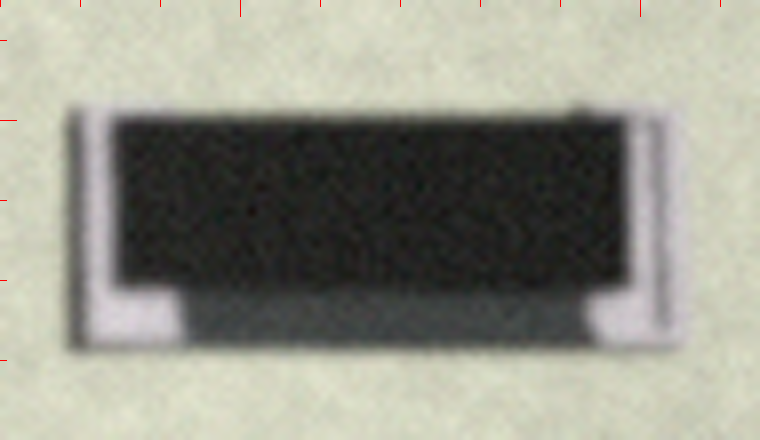

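```bash
python3 - <<'E'
from h import *
f=lambda x0,y0,sc,p:(x0+(p[0]+.5)/sc-.5,y0+(p[1]+.5)/sc-.5)
for z in(.024,.044,.06):
    P=np.array([onz("top",f(370,185,8,p),z)[:2] for p in[(113,117),(628,115),(630,289),(115,291)]])
    print(z,P.mean(0).round(4),[np.linalg.norm(P[i]-P[i-1]).round(4) for i in range(4)])
c=np.array([.6,-.329])
for cx in(.601,.605):
  for z in(.024,.044):
    for a,b in((1,1),(1,-1),(-1,-1),(-1,1)):
        q=proj("scene",[cx+a*.027,-.329+b*.08,z]);print(cx,z,(a,b),((q-[180,130]+.5)*11).round(0))
for a,b in((1,1),(1,-1),(-1,-1),(-1,1)):
    q=proj("scene",[.6025+a*.033,-.3284+b*.087,.032]);print("lip in",(a,b),((q-[180,130]+.5)*11).round(0))
E
```

```text
0.024 [ 0.6084 -0.3279] [np.float64(0.0552), np.float64(0.1633), np.float64(0.0553), np.float64(0.1626)]
0.044 [ 0.606  -0.3229] [np.float64(0.0544), np.float64(0.1609), np.float64(0.0545), np.float64(0.1602)]
0.06 [ 0.6041 -0.3188] [np.float64(0.0537), np.float64(0.1589), np.float64(0.0538), np.float64(0.1582)]
0.601 0.024 (1, 1) [394. 528.]
0.601 0.024 (1, -1) [128. 208.]
0.601 0.024 (-1, -1) [306. 143.]
0.601 0.024 (-1, 1) [581. 454.]
0.601 0.044 (1, 1) [386. 468.]
0.601 0.044 (1, -1) [118. 148.]
0.601 0.044 (-1, -1) [298.  83.]
0.601 0.044 (-1, 1) [575. 393.]
0.605 0.024 (1, 1) [380. 534.]
0.605 0.024 (1, -1) [114. 212.]
0.605 0.024 (-1, -1) [293. 147.]
0.605 0.024 (-1, 1) [568. 459.]
0.605 0.044 (1, 1) [372. 473.]
0.605 0.044 (1, -1) [104. 153.]
0.605 0.044 (-1, -1) [285.  88.]
0.605 0.044 (-1, 1) [561. 399.]
lip in (1, 1) [378. 531.]
lip in (1, -1) [ 89. 181.]
lip in (-1, -1) [308. 102.]
lip in (-1, 1) [608. 439.]
```

```bash
python3 - <<'E'
from h import *
for n in("s6","s33","s22"):
    s=cv2.imread(f"pics/{n}.png"); s=(255*(s/255.)**.45).astype(np.uint8)
    cv2.imwrite(f"pics/x_{n}.png",0*s[:1])
    crop(s,180,130,65,60,6,f"pics/x_{n}.png")
cv2.imwrite("pics/x.png",np.hstack([cv2.imread(f"pics/x_{n}.png") for n in("s6","s33")]))
t=cv2.imread("pics/t6.png")
crop(t,370,185,95,55,8,"pics/t36.png")
import glob
E
```

```text
(no output)
```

View pics/x.png

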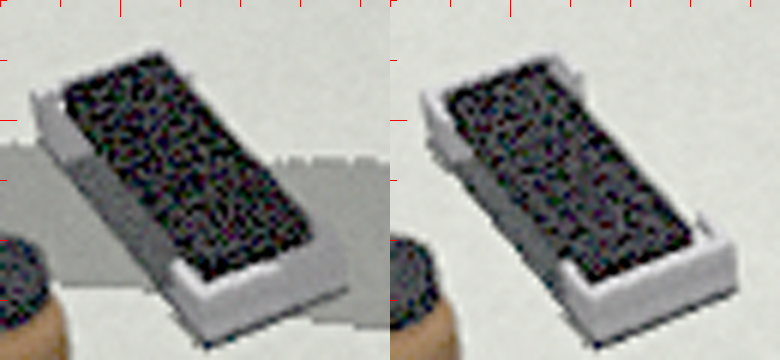

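View pics/t36.png

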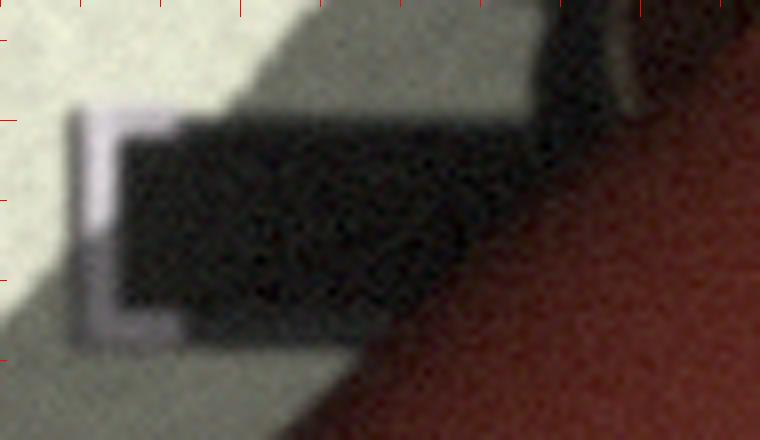

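```bash
python3 - <<'E'
from h import *
S=np.mean([grab_frame("scene").astype(float) for _ in range(6)],0);T=np.mean([grab_frame("top").astype(float) for _ in range(6)],0)
np.save("S.npy",S);np.save("T.npy",T)
g=lambda I,e:np.clip(255*(I/255.)**e*1.0,0,255).astype(np.uint8)
S6=cv2.imread("pics/s6.png").astype(float)
crop(g(S,.35),183,132,58,55,13,"pics/s37.png");crop(g(S6,.35),183,132,58,55,13,"pics/s37b.png");crop(g(T,.4),372,190,90,45,8,"pics/t37.png")
E
```

```text
(no output)
```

View pics/s37.png

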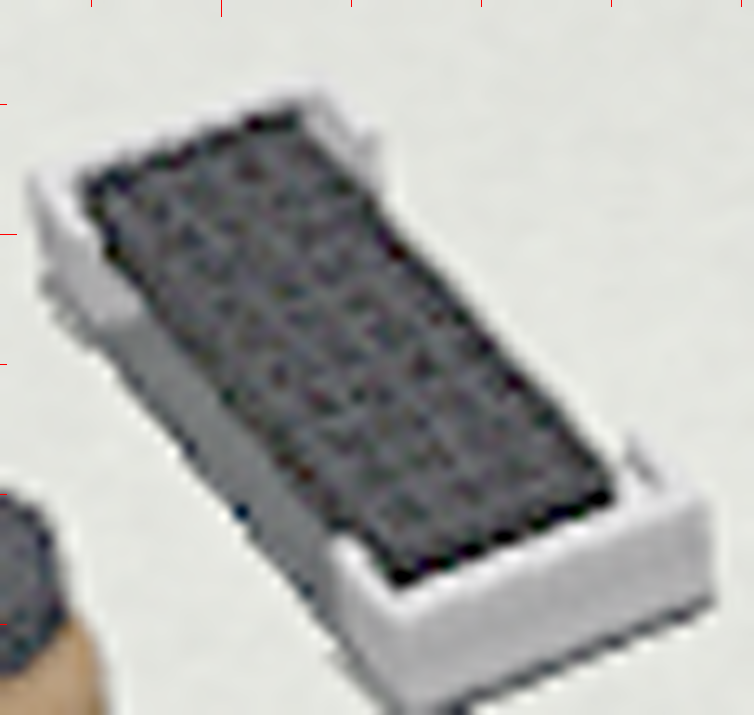

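View pics/s37b.png

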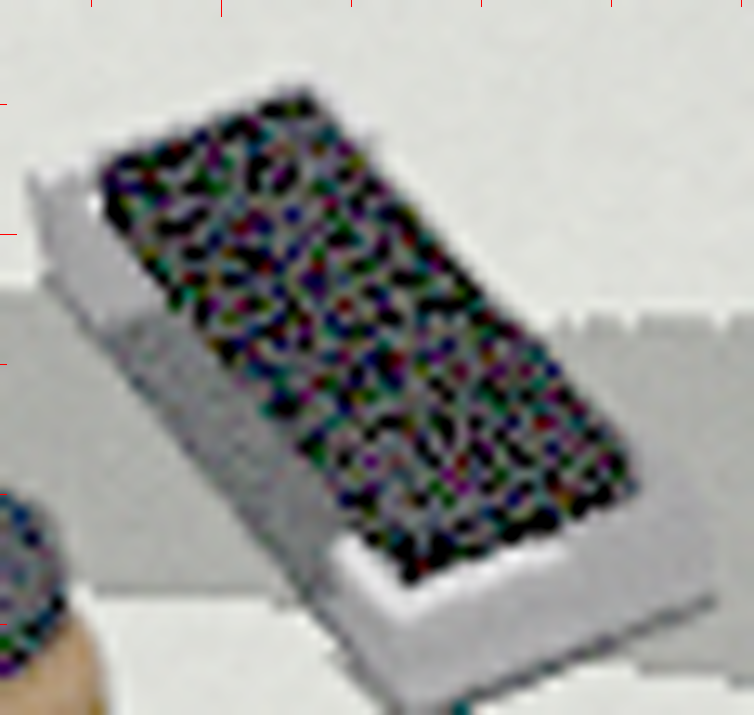

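View pics/t37.png

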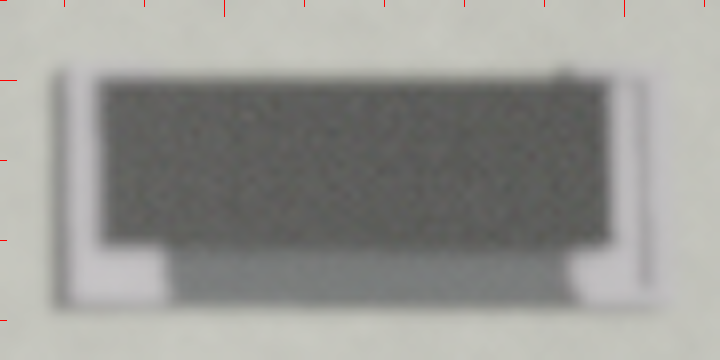

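```bash
python3 - <<'E'
from h import *
g=lambda I,e:np.clip(255*(I/255.)**e,0,255).astype(np.uint8)
S=np.load("S.npy");T=np.load("T.npy");S6=cv2.imread("pics/s6.png").astype(float)
def box(n,c,o,sc,img,dz=0):
    for z in(.024,.044):
        q=[tuple(int(v) for v in (proj(n,[c[0]+a*.027,c[1]+b*.08,z+dz])-o+.5)*sc) for a,b in((1,1),(1,-1),(-1,-1),(-1,1))]
        cv2.polylines(img,[np.array(q)],True,(0,0,255) if z>.03 else (255,0,0),1)
    q=[tuple(int(v) for v in (proj(n,[.6025+a*.033,-.3284+b*.087,.032])-o+.5)*sc) for a,b in((1,1),(1,-1),(-1,-1),(-1,1))]
    cv2.polylines(img,[np.array(q)],True,(0,160,0),1)
out=[]
for I,c in((S,(.6075,-.326)),(S6,(.602,-.328))):
    im=cv2.resize(g(I,.35)[125:190,180:245],None,fx=6,fy=6,interpolation=cv2.INTER_CUBIC);box("scene",c,np.array([180,125]),6,im);out.append(im)
cv2.imwrite("pics/s38.png",np.hstack(out))
E
```

```text
(no output)
```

View pics/s38.png

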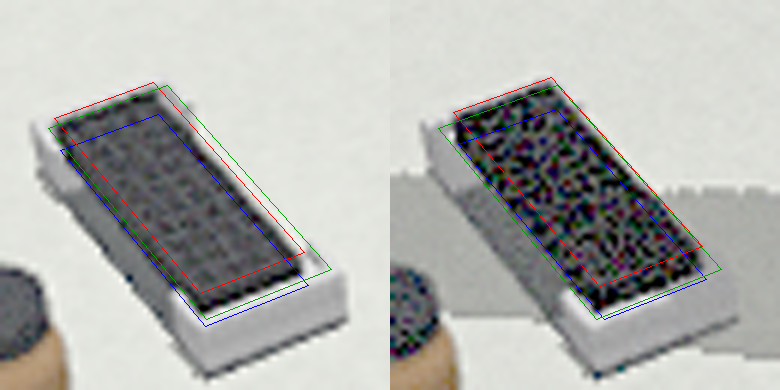

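```bash
python3 - <<'E'
from h import *
np.set_printoptions(precision=4,suppress=True)
S=np.load("S.npy");T=np.load("T.npy")
# left silhouette (dark tray vs grey floor) in scene, rows 158..172 (mid part, between blocks)
g=S.mean(2)
for r in range(152,173,3):
    row=g[r,185:232]; print(r,row.astype(int)[:34])
print(T.mean(2)[195:226,410].astype(int))
E
```

```text
152 [185 116  65  74  81  79  25   1   5   9  11  20  13   5  11   6  11   9
  12  11  12  15   8  11   7  10  14  11  14   3   6  65 146 202]
155 [181 165  68  35  67  81  86  90  77  10   6   9  11  17  10   5  10  14
  18  13  15  17  13  17  10   4   7  10  20  17   7  11   4  17]
158 [181 181 184 164  61  32  19  23  27  27  29  12   3   5   8  16   9   7
   9   7  13  18  13   8  11  14  21   9   7  14  11  20  15   6]
161 [177 179 179 181 178 185 181  60   9  28  27  30  34  29  10   9   8  15
  15   5  12  10  19  18  15  12   9  10  16  13  10  19  12  18]
164 [179 176 177 178 178 181 185 191 195 166  27  14  30  30  31  28  13   4
   7   7  10  12  14  21  21  17  13   8   9   8   4  20  19  14]
167 [180 183 183 185 186 186 189 186 184 185 193 185  41  18  27  28  29  30
  28   3   2  11  13  19  20  16   8  14  16   8   5  11   5  21]
170 [ 97 142 194 186 182 183 185 184 181 179 182 184 186 192 166  32  16  26
  30  28  28  10   7   3  10  14  16  18   9   6  18  15  12  12]
[129 131 126 113  74  39  23  22  20  19  21  19  19  20  22  21  21  22
  23  21  20  21  21  21  23  24  31  39  41  41  42]
```

```bash
python3 - <<'E'
from h import *
for z in(.024,.032):
    print(z,[onz("scene",(c,r),z)[:2].round(4) for c,r in((198.6,161),(203.6,167),(206,170),(196,158))])
# -x top edge: rows
S=np.load("S.npy").mean(2);T=np.load("T.npy").mean(2)
def cross(v,th):
    i=np.where((v[:-1]<th)&(v[1:]>=th))[0]; return [round(float(k+(th-v[k])/(v[k+1]-v[k])),2) for k in i]
for r in(150,155,160,163): 
    c=[185+k for k in cross(S[r,185:250],90)]; print(r,c,[onz("scene",(k,r),.044)[:2].round(4) for k in c if k>205])
for c in(395,410,425,440):
    v=T[190:235,c]; a=[190+k for k in cross(-v,-70)]; b=[190+k for k in cross(v,30)]
    print(c,a,b,[onz("top",(c,k),.044)[0].round(4) for k in a[:1]+b[-1:]])
E
```

```text
0.024 [array([ 0.6354, -0.3418]), array([ 0.6352, -0.3089]), array([ 0.6354, -0.293 ]), array([ 0.6357, -0.3587])]
0.032 [array([ 0.6389, -0.3321]), array([ 0.6387, -0.2995]), array([ 0.6389, -0.2838]), array([ 0.6392, -0.3489])]
150 [188.17, 214.32999999999998] [array([ 0.5833, -0.339 ])]
155 [192.0, 218.99] [array([ 0.5828, -0.3105])]
160 [223.29] [array([ 0.5831, -0.2832])]
163 [226.13] [array([ 0.5826, -0.2667])]
395 [199.18] [220.53] [np.float64(0.6327), np.float64(0.5793)]
410 [199.14] [220.76] [np.float64(0.633), np.float64(0.5789)]
425 [199.12] [221.15] [np.float64(0.6332), np.float64(0.5781)]
440 [198.93] [220.94] [np.float64(0.6338), np.float64(0.5787)]
```

```bash
python3 -c "
from plant import *
print(state()['time_s'],job_done())"
```

```text
the job is handed in; nothing more can be done
54.3167 None
```

I set up the workholder as asked and handed the job in at 54 s of robot time.

**What was done**
- The tray went into its stand first.
- Two carriers were standing by. They went into lanes 3 (y = +90 mm) and 2 (y = 0). Each was slid in until its tongue touched the web, then backed off about 1 mm.
- Each carrier is locked with a pin pushed down until the collar met the upper ear. The TCP stopped at 97.0 and 96.7 mm; 97.1 and 96.6 mm were expected.
- The third pin is still in the rack.

**Last checks**
- **Pins and carriers:** both views show both knobs on their holes, within about 1 mm. The carriers look level between the rails.
- **Bottle, jar and screwdriver:** no visible change in the final picture; I did not measure them.
- **Tray:** it lies flat inside the lips, but about 6 mm off centre, against the +x lip. It was centred when I released it, so something shifted it afterwards. I judged it still properly in the stand and left it there.
- **Forces:** lane 2's carrier touched the plate briefly at about 18 N while being lowered. Its pin went in with a steady 4–6 N side force, so it is probably rubbing one side of the hole.
- **Cameras:** the two views disagreed by about 2.5 mm in x. I used the scene camera because it agreed with the robot.

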